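# Set up a vibrating ball mill for a cleaning run

## Task

Get the ball mill ready for its cleaning run: put every grinding ball from the tray into the mill's jar, setting each one down gently on the jar floor (the ceramic chips if dropped). Then close the jar with its lid plate, lowering the two keyholes over the shoulder screws and sliding the plate fully home so that it is locked under the screw heads, and only then put the key fully into the key switch and turn it to on; leave the key there and do not disturb the calibration weight, the bottle or the sample pans.

Things in the scene. Friction and masses are not known exactly. Their poses are not given: they have to be found in the camera images.
- mill: Vibrating ball mill, fixed: cream housing 280 (x) x 290 (y) x 100 mm high with a flat deck on top; origin under its centre, z up. The round open jar is sunk in the deck 45 mm to the -y side of the middle, with a shoulder screw on either side of it in x; the key switch is in the deck 100 mm to the +y side. Apart from the screws nothing stands more than 4 mm above the deck.
- screw0 (a point): Centre of the top of a dark shoulder screw's head, fixed on the deck 85 mm to the -x side of the jar's centre: head 16 mm dia, 5 mm high, its top 13 mm above the deck; under it 8 mm of clear shank, 8 mm dia.
- screw1 (a point): Centre of the top of a dark shoulder screw's head, fixed on the deck 85 mm to the +x side of the jar's centre: head 16 mm dia, 5 mm high, its top 13 mm above the deck; under it 8 mm of clear shank, 8 mm dia.
- jar_floor (a point): Centre of the jar's flat inner floor; axes as the mill's. The jar is steel, 140 mm inside diameter, straight wall 5 mm thick, 52 mm deep: its rim is flush with the deck, 52 mm above this point.
- lid_home (a point): Point on the deck (100 mm above the bench) at the centre of the jar mouth, midway between the screws; axes as the mill's. Locked, the lid's origin is here (within about 2 mm) with its axes along the mill's.
- lid: The jar's lid, a loose aluminium plate 210 (x) x 160 (y) x 5 mm, about 0.5 kg, lying flat beside the mill; origin at the centre of its underside, z up. Set it flat on the deck, axes along the mill's, origin 24 mm to the mill's +y side of lid_home, so that the screw heads pass through the keyholes; then slide it 24 mm in the mill's -y direction to the stop. Only light friction resists.
- keyhole0 (a point): Centre of the wide end of the lid's keyhole on its -x side, on the underside (lid x = -85 mm, y = -24 mm): a 21 mm square opening, from which a slot 10.5 mm wide runs 24 mm towards the lid's +y (its end wall at lid y = +5 mm).
- keyhole1 (a point): Centre of the wide end of the lid's keyhole on its +x side, on the underside (lid x = +85 mm, y = -24 mm): a 21 mm square opening, from which a slot 10.5 mm wide runs 24 mm towards the lid's +y (its end wall at lid y = +5 mm).
- lid_handle (a point): Middle of the lid's bar handle: a black bar 100 mm long (along the lid's x), 12 mm wide and 12 mm high; this point is at the bar's centre, 40 mm above the lid's underside and 29 mm clear under the bar. Centre of mass of the lid is right below.
- tray: Shallow tray, fixed, 200 (x) x 160 (y) mm, rim 14 mm high and 3 mm thick, rubber floor 5 mm above the bench; origin under its centre. Holds the grinding balls, which can roll a little.
- ball0_center (a point): Centre of a white alumina grinding ball, 40 mm diameter, about 127 g. Two to four balls are present in a run; an absent one reads None. It rolls, so its axes mean nothing.
- ball1_center (a point): Centre of a white alumina grinding ball, 40 mm diameter, about 127 g. Two to four balls are present in a run; an absent one reads None. It rolls, so its axes mean nothing.
- ball2_center (a point): Centre of a white alumina grinding ball, 40 mm diameter, about 127 g. Two to four balls are present in a run; an absent one reads None. It rolls, so its axes mean nothing.
- ball3_center (a point): Centre of a white alumina grinding ball, 40 mm diameter, about 127 g. Two to four balls are present in a run; an absent one reads None. It rolls, so its axes mean nothing.
- holder: Wooden key block, fixed, 44 (x) x 64 (y) x 36 mm high, with one slot in the middle of its top (6 x 14 mm, long side along y, 28 mm deep) in which the key stands upright; origin under its centre. It stands to the left or right of the mill.
- key: Loose key, 35 g, standing upright in the key block with its head up; origin at the shoulder where the blade begins, z up towards the head. Below the origin: blade 4 mm thick (x) x 12 mm wide (y), 20 mm long, then a 4 mm tip narrowed to 2 x 9 mm. Above: steel collar 18 mm dia, 8 mm high, then a black plastic head 9 mm thick (x), 30 mm wide (y), from 8 to 38 mm above the origin. Either way round fits.
- key_head (a point): Point in the key's head, 25 mm above the key's origin, a good height to grip.
- switch (a point): Centre of the key switch's face, level with the deck (100 mm above the bench); axes as the mill's. A 36 mm steel bezel, 1 mm high, surrounds the turning barrel. Its slot is 6 x 14 mm, 27 mm deep, long side along the mill's y at joint 0 (off), so that the key's axes are then along the mill's or half a turn from them; fully in, the key's shoulder rests on the face.
- rotor (a joint): Turn of the key switch's barrel about the vertical: 0 = off (dot on the bezel plate), 1.05 rad (60 degrees, stop) = on (bar on the bezel plate); grows clockwise seen from above and stays where it is left. Friction about 0.04 N m. The key has about 0.17 rad of play in the slot, so turn the key some 1.25 rad.
- weight: Bystander: steel knobbed calibration weight, 64 mm dia, 94 mm high, 2 kg; origin under its centre.
- bottle: Bystander: clear bottle with a cap, 60 mm dia, 130 mm high; origin under its centre.
- pans: Bystander: stack of aluminium sample pans with a white disc on top, 92 mm dia, 26 mm high; origin under its centre.
There are look-alikes about, which are no part of the job. What is shaped like the part that bears ball1_center but black or green is not meant.

How it is judged:
By the outcome, as a careful person would: the job done as asked, in the order asked, and still so for the second after the job is handed in, with the robot touching nothing.
Of ball0, ball1, ball2, ball3 only 2 to 4 are there at a start; the rules pass over those that are not, and their reading is None.
At some moment in a run one of lid, ball0, ball1, ball2, ball3 may be knocked a few centimetres aside while the robot is not near it.
It also fails if it takes over 210 s, if anything falls off the work surface, if the arm or the gripper's body presses on something with over 40 N, if the wrist force passes 120 N, or if a joint passes its speed limit or range.

## Robot

A 6-joint arm with a two-finger parallel gripper is mounted at the origin on the work surface. World frame = base frame: x ahead of the robot, y to its left, z up, the work surface at z = 0. Lengths are in m, angles in rad, forces in N, time in s.
With the tool pointing down it reaches from about 0.35 to 0.775 m from the base axis. Payload 7.3 kg.
Tool frame: the origin (TCP) lies at the very end of the fingers, on their centre line; the grasp point (between the pads) lies 19 mm behind it (robot.pinch_z is the distance from the TCP to the grasp point, in m); z points along the fingers, y is the line along which they close (so a half turn about z gives the same grasp; the last joint's range is limited). The gripper opens to 92 mm and grips with 3 to 60 N. Pads are 19 mm wide; open, the fingers measure 130 mm over their backs; the gripper's body (75 mm by 190 mm) begins 47 mm behind the grasp point.
Start: joints at [-1.415, 0.342, 1.524, -0, 1.275, -0.146], TCP at [0.156, -0.501, 0.227] pointing down, gripper open.
Joint ranges: [-2.53, 2.53], [-0.77, 2.02], [0.04, 2.7], [-1, 4.14], [0.28, 2.66], [-3.11, 3.11]. Speed limits (rad/s): [2.57, 2.57, 3.14, 3.14, 3.14, 3.14].

## Interface

Orientations are given as [roll, pitch, yaw] about the fixed x, y, z axes, in that order (R = Rz(yaw) Ry(pitch) Rx(roll)).
In Python, from cell import robot gives the robot as it stands.
- The arm moves only by the tool move_arm, never from a script. Its argument "motion" is a list of rows, each a list of 6 numbers: the shift along the tool's x, y, z in units of 0.1 m (1.0 is 0.1 m), then the turn, a rotation vector about the tool's x, y, z in units of pi rad (1.0 is pi rad). In form: [[dx, dy, dz, rx, ry, rz], ...]. A call has 1 to 12 rows; each row is the pose to reach, as a shift and turn from the pose commanded when the call began, along the tool's axes at that moment, turning the shorter way round; what a row does not reach only later rows make up. A row lasts 1/8 s, in which the tool goes at most 62.5 mm and 10.7 degrees, less where a joint would pass 70% of its speed; a pose out of reach is approached as far as the arm can. A call with a number of a shift or a turn outside -1 to 1 is refused whole. A call with a gripper value outside its range is refused whole. "fingers" is the opening, from -1 (shut) to 1 (fully open), set as the call begins (left out, the last holds). The fingers move at their own pace and stop on an object; "newtons" is the grip in N (left out, the last holds). Time passes only in rows, so rows that repeat a pose let the fingers close. It gives the time, the measured TCP pose, the force, the opening and the grip force at its end, in the units of the state.
- robot.observe(): the state, without advancing time (a new reading comes with each control period).
- robot.read_camera(name): name is "side" or "top" or "wrist"; returns a dict with "image" (480x640x3 uint8, red, green, blue), "range_z" (480x640 float32, m along the optical axis (not along the pixel's ray), 0 where there is no reading), "vfov" (degrees; the focal length in pixels is half the picture's height over the tangent of half this angle, whatever the lens; pixels are square), "cx", "cy" (the principal point, pixels), "extrinsics" (4x4, takes a point from camera to world coordinates); the wrist camera has in their place "hand_eye" (4x4, takes a point from camera to tool coordinates, whose origin is the TCP and whose axes are the flange's). Camera axes: x right, y up, looking along -z (the intrinsics and any distortion apply to the point x, -y, -z); pixel columns grow to the right and rows downward; lengths in m; the calibration is good to about 2 mm. A picture is of the moment at which its call begins: read the wrist's pose just before it.
- robot.hand_in(): hands the job in; it is judged then, once.
The state is a dict: "time": time; "qpos": joint angles; "qvel": joint speeds; "joint_efforts": joint torques, N m; "tool_pos": TCP position; "tool_rot": TCP orientation; "contact_force": force on the tool from outside, world axes, zero at the start; "torque": the same for the moment, N m; "opening": finger opening in m; "grip_force": force on a finger pad.
Only numpy, scipy, OpenCV 4.12 (cv2) and the standard library are available. Lean on these libraries where they do the work, as an engineer would, in place of code of your own. Each camera call takes 0.05 s, during which the arm holds its last target. There are 200 camera calls.

## Working session

There is one attempt and no reset: what is moved stays moved. The work goes in short steps, Python scripts to look and compute and a tool call to move; the robot and the scene stay as the last step left them, time stands still between calls to the robot, and variables do not carry over. Pictures are saved under pics/ and viewed, at most 14 in all, crops included, and the job is handed in when it is done.

Besides the shell and the picture viewer there is one more tool, called after "Request:" as name([rows], argument=value, ...), one row to a line, values as JSON. move_arm: Moves the arm, as the interface text tells. Shifts and turns lie within -1 to 1; 1 stands for 0.1 m of shift or pi rad of turn. Its arguments: {"type":"object","properties":{"motion":{"type":"array"},"fingers":{"type":"number"},"newtons":{"type":"number"}},"required":["motion"]}

```bash
mkdir -p pics; ls; cat > h.py <<'E'
import numpy as np,cv2
from scipy.spatial.transform import Rotation as R
from cell import robot
def cam(n):
    o=robot.observe(); c=robot.read_camera(n)
    f=240/np.tan(np.radians(c["vfov"])/2)
    if n=="wrist":
        T=np.eye(4);T[:3,:3]=R.from_euler('xyz',o["tool_rot"]).as_matrix();T[:3,3]=o["tool_pos"]
        E=T@c["hand_eye"]
    else: E=c["extrinsics"]
    return c,f,E
def pts(c,f,E):
    v,u=np.mgrid[:480,:640]; z=c["range_z"]
    P=np.stack([(u-c["cx"])/f*z,-(v-c["cy"])/f*z,-z,np.ones_like(z)],-1)
    return (P@E.T)[...,:3]
def save(n,img): cv2.imwrite(f"pics/{n}.png",img[...,::-1])
E
python3 - <<'E'
from h import *
print(robot.observe())
for n in("top","side","wrist"):
    c,f,E=cam(n); np.savez(n,img=c["image"],P=pts(c,f,E)); save(n,c["image"]); print(n,[k for k in c],f,c["cx"],c["cy"],E.round(3).tolist())
E
```

```text
pics
{'time': 0.0, 'qpos': array([-1.41497271e+00,  3.42718844e-01,  1.52503970e+00, -3.68181602e-05,
        1.27543545e+00, -1.45978910e-01]), 'qvel': array([ 0.00089287,  0.00072837,  0.00047921, -0.00089062, -0.00108086,
       -0.00093719]), 'joint_efforts': array([ 2.56048981e-03, -4.31234980e+01, -2.44224536e+01,  7.19659659e-02,
        5.58728515e-02, -1.49826355e-04]), 'tool_pos': array([ 0.15600526, -0.50083387,  0.22603908]), 'tool_rot': array([-3.14000323e+00, -1.98099553e-04,  3.01813118e-01]), 'contact_force': array([-0.24217525,  0.47668481,  0.29407065]), 'torque': array([ 0.00422302,  0.04985525, -0.00298726]), 'grip_force': 0.0, 'opening': 0.09190029093106293}
top ['image', 'range_z', 'vfov', 'cx', 'cy', 'extrinsics'] 491.6945322810969 320.1438635419233 239.79065863678917 [[-0.006, 0.994, -0.107, 0.442], [-1.0, -0.006, 0.007, 0.055], [0.007, 0.107, 0.994, 1.108], [0.0, 0.0, 0.0, 1.0]]
side ['image', 'range_z', 'vfov', 'cx', 'cy', 'extrinsics'] 521.2436773763034 321.0900528605211 240.46245515818484 [[-0.732, 0.369, -0.573, -0.118], [-0.681, -0.381, 0.625, 0.73], [0.013, 0.848, 0.53, 0.7], [0.0, 0.0, 0.0, 1.0]]
wrist ['image', 'range_z', 'vfov', 'cx', 'cy', 'hand_eye'] 423.609672404435 316.26540566743915 235.9624801066474 [[0.296, 0.912, 0.284, 0.232], [-0.955, 0.283, 0.087, -0.476], [-0.001, -0.297, 0.955, 0.385], [0.0, 0.0, 0.0, 1.0]]
```

View pics/top.png

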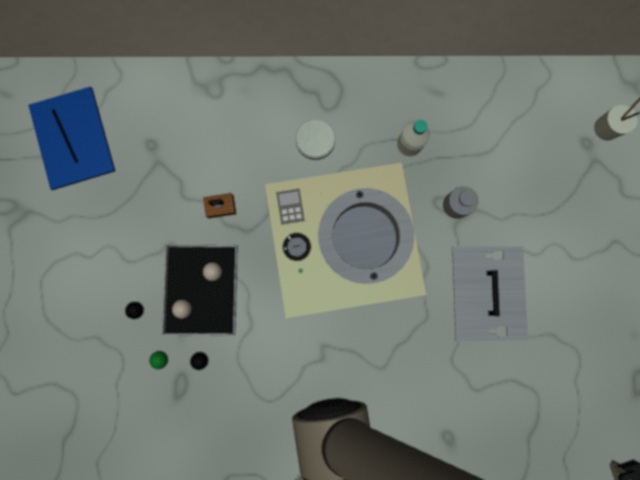

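View pics/side.png

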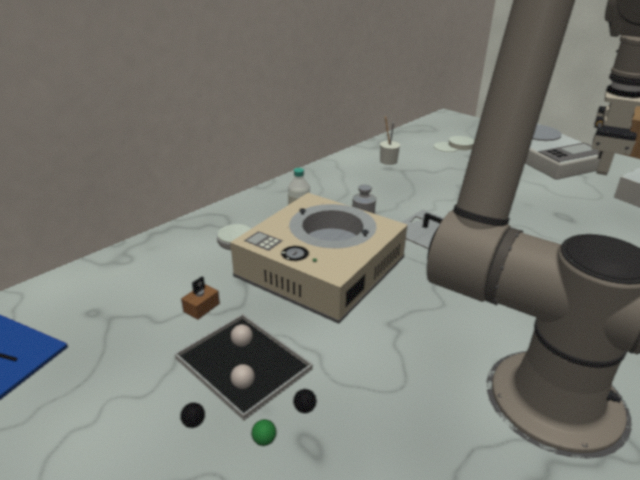

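The top view shows two white balls at (212,271) and (181,309), and the mill with its jar at (366,236), screws at (360,194) and (374,276), and switch at (296,246). The key block is at (219,205), and the lid at (490,293) with its handle along world x. The side view agrees.

```bash
python3 - <<'E'
from h import *
d=np.load("top.npz");P=d["P"];I=d["img"].astype(int)
def rect(m,name):
    q=P[m][:,:2].astype(np.float32); r=cv2.minAreaRect(q*1000); print(name,m.sum(),[np.round(x,1) for x in r],"z",np.median(P[m][:,2]).round(4))
v,u=np.mgrid[:480,:640]
def box(a,b,c,e): return (u>=a)&(u<=c)&(v>=b)&(v<=e)
z=P[...,2]
rect(box(255,155,435,325)&(z>.09)&(z<.11),"deck")
for n,(a,b) in dict(s1=(360,194),s0=(374,276),sw=(296,246),jar=(366,236),ball0=(212,271),ball1=(181,309),holder=(230,206),weight=(462,200),bottle=(415,136),pans=(316,140)).items():
    print(n,P[b-1:b+2,a-1:a+2].reshape(-1,3).mean(0).round(4))
for n,b in dict(b0=box(198,258,226,285),b1=box(167,295,195,323)).items():
    m=b&(z>.026)&(I.min(-1)>90); Q=P[m]
    # sphere fit r=.02
    from scipy.optimize import least_squares
    s=least_squares(lambda c:np.linalg.norm(Q-c,axis=1)-.02,Q.mean(0)-[0,0,.015],loss="soft_l1",f_scale=.002); print(n,m.sum(),s.x.round(4))
m=box(440,235,540,350)&(z>.002)&(z<.012); rect(m,"lid")
m=box(440,235,540,350)&(z>.03); rect(m,"handle"); print(P[m].mean(0))
m=box(195,185,240,222)&(z>.03)&(z<.042); rect(m,"holder")
m=box(195,185,240,222)&(z>.055); rect(m,"key"); print(P[m].mean(0), P[m][:,2].max())
m=box(155,240,245,340)&(z>.009)&(z<.02); rect(m,"tray")
E
```

```text
deck 15320 [array([554.3,  -2.7]), array([281.1, 290.7]), np.float64(9.0)] z 0.1001
s1 [ 0.6438 -0.0346  0.1131]
s0 [ 0.4752 -0.0604  0.1132]
sw [0.5402 0.0986 0.0797]
jar [ 0.5643 -0.0522  0.0473]
ball0 [0.4904 0.2813 0.0448]
ball1 [0.4095 0.3462 0.0444]
holder [0.6341 0.2461 0.0351]
weight [ 0.6341 -0.2507  0.0923]
bottle [ 0.7693 -0.1533  0.1034]
pans [0.7858 0.0553 0.0269]
b0 181 [0.4913 0.2846 0.0246]
b1 181 [0.4105 0.3496 0.0245]
lid 6836 [array([ 442., -334.]), array([228.5, 260.9]), np.float64(88.4)] z 0.005
handle 366 [array([ 464.4, -146.1]), array([393.6,  96.9]), np.float64(82.5)] z 0.0459
[ 0.44030557 -0.28322898  0.17248221]
holder 486 [array([638.9, 271.7]), array([44.3, 64.3]), np.float64(8.5)] z 0.0357
key 90 [array([548.6, 163.6]), array([303. ,  24.8]), np.float64(50.1)] z 0.0722
[0.61821289 0.24866446 0.17359086] 1.1084592265226885
tray 605 [array([452.2, 314.9]), array([160.9, 200.4]), np.float64(89.3)] z 0.0129
```

```bash
cat >> h.py <<'E'
def plan(wps,cur=None,extra=1):
    """wps: (x,y,z,yaw[,rows]) ; prints per-call row (shift in 0.1 m, turn/pi) and number of rows"""
    o=robot.observe()
    if cur is None: cur=list(o["tool_pos"])+[o["tool_rot"][2]]
    cur=np.array(cur,float)
    for w in wps:
        t=np.array(w[:4],float); d=t-cur; d[3]=(d[3]+np.pi)%(2*np.pi)-np.pi
        for n in range(1,15):
            ok=True;out=[];p=cur.copy()
            for i in range(n):
                s=d/n;c,sn=np.cos(p[3]),np.sin(p[3])
                sh=np.array([c*s[0]+sn*s[1],sn*s[0]-c*s[1],-s[2]])*10
                if abs(sh).max()>1: ok=False
                k=max(np.linalg.norm(s[:3])/.0625,abs(np.degrees(s[3]))/10.7)
                out.append(([*(float(x) for x in sh.round(3)),0,0,float(round(-s[3]/np.pi,4))],w[4] if len(w)>4 else int(np.ceil(k))+extra)); p=p+s
            if ok: break
        for r in out: print(r)
        print('--'); cur=t
E
python3 - <<'E'
from h import *
plan([(.40,-.2,.25,.60),(.4913,.2846,.20,1.571),(.4913,.2846,.12,1.571)])
E
```

```text
([0.806, -0.537, -0.059, 0, 0, -0.0237], 3)
([0.844, -0.476, -0.059, 0, 0, -0.0237], 3)
([0.877, -0.411, -0.059, 0, 0, -0.0237], 3)
([0.905, -0.345, -0.059, 0, 0, -0.0237], 3)
--
([0.698, -0.697, 0.1, 0, 0, -0.0618], 3)
([0.819, -0.549, 0.1, 0, 0, -0.0618], 3)
([0.91, -0.381, 0.1, 0, 0, -0.0618], 3)
([0.966, -0.198, 0.1, 0, 0, -0.0618], 3)
([0.986, -0.008, 0.1, 0, 0, -0.0618], 3)
--
([0.0, 0.0, 0.8, 0, 0, -0.0], 3)
--
```

Request:
move_arm([
  [0.81, -0.54, -0.06, 0, 0, -0.024],
  [0.81, -0.54, -0.06, 0, 0, -0.024],
  [0.81, -0.54, -0.06, 0, 0, -0.024],
], fingers=0.3, newtons=10)

```text
time: 0.52
tool_pos: [0.2185, -0.424, 0.233]
tool_rot: [-3.141, -0.0, 0.38]
contact_force: [-0.6, 0.1, -0.2]
opening: 0.0662
grip_force: 0.0
```

Request:
move_arm([
  [0.84, -0.48, -0.06, 0, 0, -0.024],
  [0.84, -0.48, -0.06, 0, 0, -0.024],
  [0.84, -0.48, -0.06, 0, 0, -0.024],
])

```text
time: 0.9
tool_pos: [0.2784, -0.3494, 0.2389]
tool_rot: [3.141, 0.0, 0.455]
contact_force: [0.6, -1.2, 0.0]
opening: 0.0595
grip_force: 0.0
```

Request:
move_arm([
  [0.88, -0.41, -0.06, 0, 0, -0.024],
  [0.88, -0.41, -0.06, 0, 0, -0.024],
  [0.88, -0.41, -0.06, 0, 0, -0.024],
])

```text
time: 1.27
tool_pos: [0.3395, -0.2747, 0.2447]
tool_rot: [3.141, 0.0, 0.53]
contact_force: [-0.4, -0.8, 0.3]
opening: 0.0597
grip_force: 0.0
```

Request:
move_arm([
  [0.9, -0.35, -0.06, 0, 0, -0.024],
  [0.9, -0.35, -0.06, 0, 0, -0.024],
  [0.9, -0.35, -0.06, 0, 0, -0.024],
])

```text
time: 1.65
tool_pos: [0.3996, -0.1996, 0.2506]
tool_rot: [3.141, 0.0, 0.605]
contact_force: [-0.0, -0.5, 0.1]
opening: 0.0599
grip_force: 0.0
```

Request:
move_arm([
  [0.7, -0.7, 0.1, 0, 0, -0.062],
  [0.7, -0.7, 0.1, 0, 0, -0.062],
  [0.7, -0.7, 0.1, 0, 0, -0.062],
])

```text
time: 2.02
tool_pos: [0.4166, -0.102, 0.2403]
tool_rot: [-3.141, 0.001, 0.8]
contact_force: [-0.5, -0.5, -0.4]
opening: 0.0598
grip_force: 0.0
```

Request:
move_arm([
  [0.82, -0.55, 0.1, 0, 0, -0.062],
  [0.82, -0.55, 0.1, 0, 0, -0.062],
  [0.82, -0.55, 0.1, 0, 0, -0.062],
])

```text
time: 2.4
tool_pos: [0.4351, -0.0053, 0.2304]
tool_rot: [-3.141, 0.001, 0.994]
contact_force: [-1.3, -0.4, -1.0]
opening: 0.0597
grip_force: 0.0
```

Request:
move_arm([
  [0.91, -0.38, 0.1, 0, 0, -0.062],
  [0.91, -0.38, 0.1, 0, 0, -0.062],
  [0.91, -0.38, 0.1, 0, 0, -0.062],
])

```text
time: 2.78
tool_pos: [0.4534, 0.0915, 0.2203]
tool_rot: [-3.142, 0.001, 1.188]
contact_force: [-0.7, -0.7, -1.0]
opening: 0.0599
grip_force: 0.0
```

Request:
move_arm([
  [0.97, -0.2, 0.1, 0, 0, -0.062],
  [0.97, -0.2, 0.1, 0, 0, -0.062],
  [0.97, -0.2, 0.1, 0, 0, -0.062],
])

```text
time: 3.15
tool_pos: [0.4714, 0.1888, 0.2103]
tool_rot: [-3.142, 0.001, 1.383]
contact_force: [0.2, 0.2, -0.4]
opening: 0.0598
grip_force: 0.0
```

Request:
move_arm([
  [0.98, 0, 0.1, 0, 0, -0.06],
  [0.98, 0, 0.1, 0, 0, -0.06],
  [0.98, 0, 0.1, 0, 0, -0.06],
  [0.98, 0, 0.1, 0, 0, -0.06],
])

```text
time: 3.65
tool_pos: [0.4894, 0.2835, 0.2007]
tool_rot: [-3.141, 0.001, 1.569]
contact_force: [0.3, -0.2, 0.2]
opening: 0.0597
grip_force: 0.0
```

```bash
cat >> h.py <<'E'
def balls(n="wrist"):
    from scipy.optimize import least_squares
    c,f,E=cam(n);P=pts(c,f,E);I=c["image"].astype(int)
    m=((P[...,2]>.027)&(P[...,2]<.055)&(I.min(-1)>80)&(P[...,0]>.33)&(P[...,0]<.57)&(P[...,1]>.2)&(P[...,1]<.42)).astype(np.uint8)
    k,L=cv2.connectedComponents(m); res=[]
    for i in range(1,k):
        Q=P[L==i]
        if len(Q)<80: continue
        s=least_squares(lambda c:np.linalg.norm(Q-c,axis=1)-.02,Q.mean(0)-[0,0,.015],loss="soft_l1",f_scale=.002)
        res.append(s.x); print("ball",len(Q),s.x.round(4),"res",np.abs(s.fun).mean().round(4))
    return c,res
E
python3 - <<'E'
from h import *
c,r=balls(); save("w1",c["image"]); balls("top")
E
```

```text
ball 2248 [0.4085 0.3536 0.0255] res 0.0004
ball 1885 [0.4895 0.2884 0.0255] res 0.0004
ball 210 [0.4915 0.2851 0.0245] res 0.0011
```

View pics/w1.png

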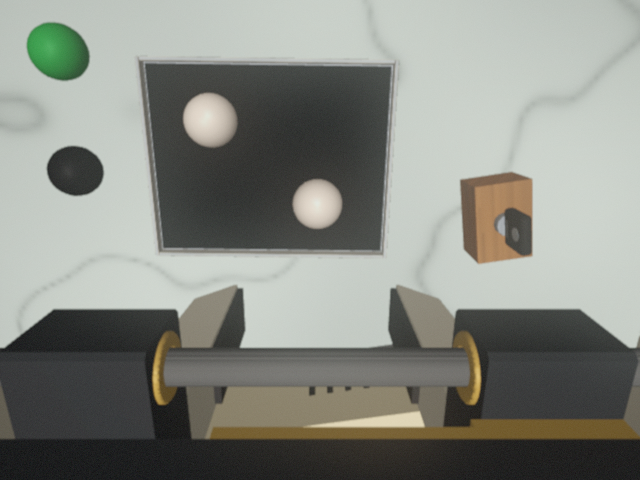

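The wrist view shows two balls in the tray at (210,120) and (317,204), and the key in its block at (512,225). There's nothing between the fingers. Descending on the near ball.

Request:
move_arm([
  [0.035, -0.01, 0.95, 0, 0, 0],
  [0.035, -0.01, 0.95, 0, 0, 0],
  [0.035, -0.01, 0.95, 0, 0, 0],
])

```text
time: 4.12
tool_pos: [0.4865, 0.2877, 0.1039]
tool_rot: [-3.137, 0.002, 1.57]
contact_force: [-0.1, 0.2, 0.6]
opening: 0.0598
grip_force: 0.0
```

Request:
move_arm([
  [0, 0, 0.4, 0, 0, 0],
  [0, 0, 0.7, 0, 0, 0],
  [0, 0, 0.95, 0, 0, 0],
  [0, 0, 0.95, 0, 0, 0],
])

```text
time: 4.62
tool_pos: [0.4881, 0.2889, 0.0111]
tool_rot: [-3.141, 0.001, 1.57]
contact_force: [-0.5, 0.2, 0.5]
opening: 0.0594
grip_force: 0.0
```

Request:
move_arm([
  [0, 0, 0, 0, 0, 0],
  [0, 0, 0, 0, 0, 0],
  [0, 0, 0, 0, 0, 0],
  [0, 0, 0, 0, 0, 0],
  [0, 0, 0, 0, 0, 0],
], fingers=-0.4, newtons=12)

```text
time: 5.25
tool_pos: [0.4888, 0.2899, 0.012]
tool_rot: [3.139, -0.001, 1.571]
contact_force: [0.1, -0.5, 6.8]
opening: 0.0386
grip_force: 12.0
```

Request:
move_arm([
  [0, 0, -0.5, 0, 0, 0],
  [0, 0, -1, 0, 0, 0],
  [0, 0, -1, 0, 0, 0],
])

```text
time: 5.62
tool_pos: [0.4899, 0.2905, 0.1147]
tool_rot: [3.134, -0.003, 1.571]
contact_force: [0.8, -0.6, -2.2]
opening: 0.0391
grip_force: 12.0
```

```bash
python3 - <<'E'
from h import *
a=np.radians(8.9);M=np.array([[np.cos(a),-np.sin(a)],[np.sin(a),np.cos(a)]])
c=np.array([.5543,-.0027])+M@[0,-.045]; print(c)
for s in(30,-30): print(s,c+M@[s/1000,0])
t=c+M@[.03,0]
plan([(*(t+[-.03,.1]),.20,.6),(*t,.18,.155),(*t,.058,.155)])
E
```

```text
[ 0.56126197 -0.04715819]
30 [ 0.59090076 -0.04251688]
-30 [ 0.53162317 -0.05179951]
([-0.777, 0.236, -0.284, 0, 0, 0.103], 3)
([-0.661, 0.471, -0.284, 0, 0, 0.103], 3)
([-0.477, 0.657, -0.284, 0, 0, 0.103], 3)
--
([-0.317, 0.995, 0.2, 0, 0, 0.1416], 4)
--
([0.0, 0.0, 0.61, 0, 0, -0.0], 2)
([0.0, 0.0, 0.61, 0, 0, -0.0], 2)
--
```

Request:
move_arm([
  [-0.78, 0.24, -0.28, 0, 0, 0.103],
  [-0.78, 0.24, -0.28, 0, 0, 0.103],
  [-0.78, 0.24, -0.28, 0, 0, 0.103],
])

```text
time: 6.0
tool_pos: [0.5119, 0.2101, 0.1381]
tool_rot: [-3.141, 0.001, 1.245]
contact_force: [-0.4, 0.5, -2.7]
opening: 0.0389
grip_force: 12.0
```

Request:
move_arm([
  [-0.66, 0.47, -0.28, 0, 0, 0.103],
  [-0.66, 0.47, -0.28, 0, 0, 0.103],
  [-0.66, 0.47, -0.28, 0, 0, 0.103],
])

```text
time: 6.38
tool_pos: [0.5353, 0.1337, 0.166]
tool_rot: [-3.141, 0.001, 0.925]
contact_force: [-0.1, -0.1, -2.0]
opening: 0.039
grip_force: 12.0
```

Request:
move_arm([
  [-0.48, 0.66, -0.28, 0, 0, 0.103],
  [-0.48, 0.66, -0.28, 0, 0, 0.103],
  [-0.48, 0.66, -0.28, 0, 0, 0.103],
])

```text
time: 6.75
tool_pos: [0.559, 0.0562, 0.1939]
tool_rot: [-3.141, 0.001, 0.603]
contact_force: [0.2, 0.4, -1.9]
opening: 0.0393
grip_force: 12.0
```

Request:
move_arm([
  [-0.32, 0.99, 0.2, 0, 0, 0.142],
  [-0.32, 0.99, 0.2, 0, 0, 0.142],
  [-0.32, 0.99, 0.2, 0, 0, 0.142],
  [-0.32, 0.99, 0.2, 0, 0, 0.142],
])

```text
time: 7.25
tool_pos: [0.5879, -0.042, 0.1732]
tool_rot: [-3.14, 0.003, 0.16]
contact_force: [-0.4, 0.5, -1.6]
opening: 0.0389
grip_force: 12.0
```

```bash
python3 - <<'E'
from h import *
c,f,E=cam("wrist");P=pts(c,f,E); save("w2",c["image"]); np.savez("w2",img=c["image"],P=P)
plan([(.5909,-.0425,.056,.155)])
E
```

```text
([0.014, 0.005, 0.588, 0, 0, 0.0008], 2)
([0.014, 0.005, 0.588, 0, 0, 0.0008], 2)
--
```

View pics/w2.png

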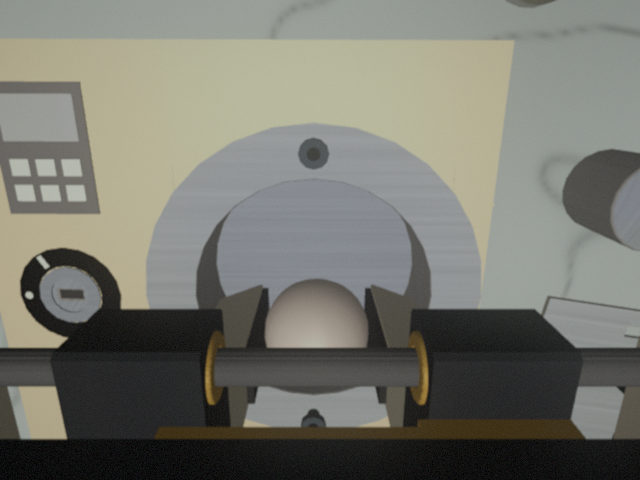

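The ball is held over the jar mouth. Screw 1 is at (314,153) and the switch barrel at (72,293), with its slot lying along mill y, which is off. Lowering the ball.

Request:
move_arm([
  [0.03, 0.01, 0.3, 0, 0, 0],
  [0.03, 0.01, 0.5, 0, 0, 0],
  [0.03, 0.01, 0.7, 0, 0, 0],
  [0.03, 0.01, 0.8, 0, 0, 0],
  [0.03, 0.01, 0.9, 0, 0, 0],
  [0.03, 0.01, 0.96, 0, 0, 0],
  [0.03, 0.01, 0.96, 0, 0, 0],
])

```text
time: 8.18
tool_pos: [0.5917, -0.0443, 0.0786]
tool_rot: [-3.142, 0.0, 0.155]
contact_force: [0.7, 0.7, -1.7]
opening: 0.039
grip_force: 12.0
```

```bash
python3 - <<'E'
from h import *
d=np.load("w2.npz");P=d["P"]
for n,(a,b) in dict(s1=(314,154),s0=(314,418),sw=(72,293),swleft=(29,296)).items(): print(n,P[b-2:b+3,a-2:a+3].reshape(-1,3).mean(0).round(4))
# switch ring / black bezel plate pixels fit
I=d["img"].astype(int); v,u=np.mgrid[:480,:640]
m=(np.hypot(u-70,v-292)<60)&(I.max(-1)<60); q=P[m][:,:2]; print(m.sum(),cv2.minEnclosingCircle((q*1000).astype(np.float32)))
m=(v>30)&(v<300)&(P[...,2]<.108)&(P[...,2]>.094)&(I.sum(-1)>0)
g=(abs(I[...,0]-I[...,2])<25)&m&(I.min(-1)>90)&(np.hypot(P[...,0]-.561,P[...,1]+.047)<.12)
q=(P[g][:,:2]*1000).astype(np.float32); print("plate ring",cv2.minEnclosingCircle(q), np.median(P[m][:,2]))
print(robot.observe()["contact_force"])
E
```

```text
s1 [ 0.6427 -0.031   0.1141]
s0 [ 0.4816 -0.0565  0.1133]
sw [0.5332 0.1028 0.0935]
swleft [0.5315 0.1239 0.1013]
4589 ((591.5023803710938, 46.03527069091797), 106.4205551147461)
plate ring ((592.3455200195312, -38.92459487915039), 106.5648193359375) 0.10092049170568967
[ 0.73322863  0.73296551 -1.71354815]
```

Request:
move_arm([
  [0, 0, 0.06, 0, 0, 0],
  [0, 0, 0.12, 0, 0, 0],
  [0, 0, 0.17, 0, 0, 0],
  [0, 0, 0.18, 0, 0, 0],
  [0, 0, 0.19, 0, 0, 0],
  [0, 0, 0.2, 0, 0, 0],
  [0, 0, 0.21, 0, 0, 0],
  [0, 0, 0.22, 0, 0, 0],
  [0, 0, 0.22, 0, 0, 0],
])

```text
time: 9.3
tool_pos: [0.5917, -0.0444, 0.0566]
tool_rot: [3.142, 0.0, 0.154]
contact_force: [0.0, -0.8, -1.2]
opening: 0.039
grip_force: 12.0
```

Request:
move_arm([
  [0, 0, 0.005, 0, 0, 0],
  [0, 0, 0.01, 0, 0, 0],
  [0, 0, 0.015, 0, 0, 0],
  [0, 0, 0.015, 0, 0, 0],
])

```text
time: 9.8
tool_pos: [0.5918, -0.0444, 0.0553]
tool_rot: [3.141, -0.0, 0.154]
contact_force: [0.5, 0.4, -0.2]
opening: 0.039
grip_force: 12.0
```

Request:
move_arm([
  [0, 0, 0.005, 0, 0, 0],
  [0, 0, 0.01, 0, 0, 0],
  [0, 0, 0.01, 0, 0, 0],
])

```text
time: 10.18
tool_pos: [0.5922, -0.0443, 0.055]
tool_rot: [3.141, -0.001, 0.154]
contact_force: [-0.0, 0.9, 4.7]
opening: 0.0391
grip_force: 12.0
```

Request:
move_arm([
  [0, 0, 0, 0, 0, 0],
  [0, 0, 0, 0, 0, 0],
  [0, 0, 0, 0, 0, 0],
], fingers=0.2)

```text
time: 10.55
tool_pos: [0.5916, -0.0444, 0.054]
tool_rot: [-3.142, 0.0, 0.154]
contact_force: [0.1, -0.6, -0.3]
opening: 0.055
grip_force: 0.0
```

Request:
move_arm([
  [0, 0, -0.3, 0, 0, 0],
  [0, 0, -0.6, 0, 0, 0],
  [0, 0, -1, 0, 0, 0],
  [0, 0, -1, 0, 0, 0],
])

```text
time: 11.05
tool_pos: [0.5936, -0.0448, 0.1576]
tool_rot: [3.139, -0.006, 0.154]
contact_force: [-0.6, 0.0, -0.3]
opening: 0.055
grip_force: 0.0
```

```bash
python3 - <<'E'
from h import *
balls("top")
c,f,E=cam("wrist");P=pts(c,f,E); save("w3",c["image"])
plan([(.5,.12,.2,.8),(.4095,.352,.14,1.571)])
E
```

```text
ball 223 [0.4104 0.35   0.0245] res 0.0012
([-0.326, -0.882, -0.23, 0, 0, -0.1028], 3)
([-0.029, -0.94, -0.23, 0, 0, -0.1028], 3)
--
([0.345, -0.755, 0.2, 0, 0, -0.0818], 3)
([0.525, -0.643, 0.2, 0, 0, -0.0818], 3)
([0.671, -0.488, 0.2, 0, 0, -0.0818], 3)
--
```

View pics/w3.png

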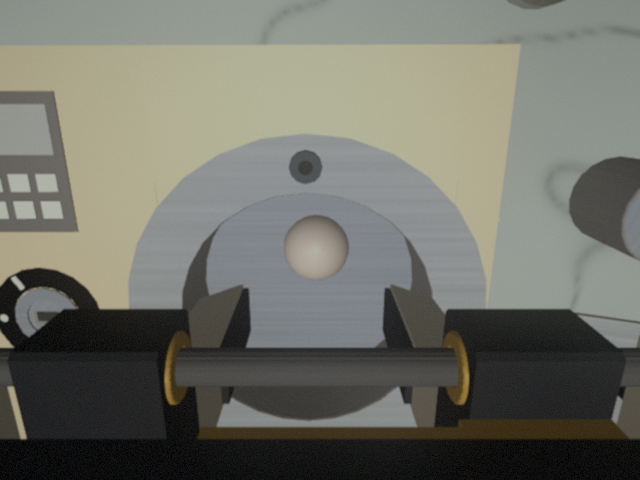

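The ball sits in the jar at (316,247), towards mill +x. Next ball.

Request:
move_arm([
  [-0.33, -0.88, -0.23, 0, 0, -0.103],
  [-0.33, -0.88, -0.23, 0, 0, -0.103],
  [-0.33, -0.88, -0.23, 0, 0, -0.103],
], fingers=0.3)

```text
time: 11.52
tool_pos: [0.5443, 0.0393, 0.1766]
tool_rot: [-3.141, 0.001, 0.481]
contact_force: [0.1, -0.4, 0.5]
opening: 0.0596
grip_force: 0.0
```

Request:
move_arm([
  [-0.03, -0.94, -0.23, 0, 0, -0.103],
  [-0.03, -0.94, -0.23, 0, 0, -0.103],
  [-0.03, -0.94, -0.23, 0, 0, -0.103],
])

```text
time: 11.9
tool_pos: [0.4992, 0.1206, 0.1997]
tool_rot: [-3.141, 0.001, 0.803]
contact_force: [0.5, -0.3, -0.5]
opening: 0.0601
grip_force: 0.0
```

Request:
move_arm([
  [0.35, -0.75, 0.2, 0, 0, -0.082],
  [0.35, -0.75, 0.2, 0, 0, -0.082],
  [0.35, -0.75, 0.2, 0, 0, -0.082],
])

```text
time: 12.28
tool_pos: [0.47, 0.1968, 0.1787]
tool_rot: [-3.14, 0.002, 1.058]
contact_force: [0.9, 0.8, -0.1]
opening: 0.0597
grip_force: 0.0
```

Request:
move_arm([
  [0.52, -0.64, 0.2, 0, 0, -0.082],
  [0.52, -0.64, 0.2, 0, 0, -0.082],
  [0.52, -0.64, 0.2, 0, 0, -0.082],
])

```text
time: 12.65
tool_pos: [0.4403, 0.2732, 0.1593]
tool_rot: [-3.141, 0.001, 1.315]
contact_force: [0.1, -0.9, -0.3]
opening: 0.0595
grip_force: 0.0
```

Request:
move_arm([
  [0.67, -0.49, 0.2, 0, 0, -0.082],
  [0.67, -0.49, 0.2, 0, 0, -0.082],
  [0.67, -0.49, 0.2, 0, 0, -0.082],
  [0.67, -0.49, 0.2, 0, 0, -0.082],
])

```text
time: 13.15
tool_pos: [0.4107, 0.3493, 0.1404]
tool_rot: [3.141, 0.001, 1.57]
contact_force: [0.3, 0.3, -0.0]
opening: 0.0601
grip_force: 0.0
```

```bash
python3 - <<'E'
from h import *
balls(); balls("top")
plan([(.4095,.352,.011,1.571)])
E
```

```text
ball 2697 [0.4084 0.3533 0.0255] res 0.0004
ball 210 [0.41   0.3498 0.0245] res 0.0012
([0.013, -0.005, 0.648, 0, 0, -0.0001], 3)
([0.013, -0.005, 0.648, 0, 0, -0.0001], 3)
--
```

Request:
move_arm([
  [0.03, -0.01, 0.6, 0, 0, 0],
  [0.03, -0.01, 0.9, 0, 0, 0],
  [0.03, -0.01, 0.9, 0, 0, 0],
])

```text
time: 13.62
tool_pos: [0.4077, 0.3521, 0.0486]
tool_rot: [-3.138, 0.003, 1.572]
contact_force: [0.5, -0.4, -0.5]
opening: 0.0592
grip_force: 0.0
```

Request:
move_arm([
  [0, 0, 0.2, 0, 0, 0],
  [0, 0, 0.39, 0, 0, 0],
  [0, 0, 0.39, 0, 0, 0],
])

```text
time: 14.0
tool_pos: [0.4089, 0.3535, 0.0119]
tool_rot: [3.141, 0.0, 1.573]
contact_force: [0.6, 0.8, -0.1]
opening: 0.0593
grip_force: 0.0
```

Request:
move_arm([
  [0, 0, 0, 0, 0, 0],
  [0, 0, 0, 0, 0, 0],
  [0, 0, 0, 0, 0, 0],
  [0, 0, 0, 0, 0, 0],
  [0, 0, 0, 0, 0, 0],
], fingers=-0.4, newtons=12)

```text
time: 14.62
tool_pos: [0.4089, 0.3542, 0.012]
tool_rot: [3.14, -0.001, 1.574]
contact_force: [-0.8, -0.1, 7.0]
opening: 0.0392
grip_force: 12.0
```

Request:
move_arm([
  [0, 0, -0.5, 0, 0, 0],
  [0, 0, -1, 0, 0, 0],
  [0, 0, -1, 0, 0, 0],
])

```text
time: 15.0
tool_pos: [0.4102, 0.3551, 0.1148]
tool_rot: [3.135, -0.004, 1.574]
contact_force: [-0.8, -1.1, -1.4]
opening: 0.0392
grip_force: 12.0
```

```bash
python3 - <<'E'
from h import *
t=np.array([.5316,-.0518])
plan([(*(t+[-.03,.1]),.20,.6),(*t,.17,.155)])
E
```

```text
([-0.768, 0.226, -0.213, 0, 0, 0.0775], 3)
([-0.691, 0.404, -0.213, 0, 0, 0.0775], 3)
([-0.573, 0.559, -0.213, 0, 0, 0.0775], 3)
([-0.421, 0.681, -0.213, 0, 0, 0.0775], 3)
--
([-0.317, 0.995, 0.3, 0, 0, 0.1416], 4)
--
```

Request:
move_arm([
  [-0.77, 0.23, -0.21, 0, 0, 0.077],
  [-0.77, 0.23, -0.21, 0, 0, 0.077],
  [-0.77, 0.23, -0.21, 0, 0, 0.077],
])

```text
time: 15.38
tool_pos: [0.4315, 0.2756, 0.1314]
tool_rot: [-3.14, 0.001, 1.33]
contact_force: [-0.9, 1.4, -1.3]
opening: 0.0388
grip_force: 12.0
```

Request:
move_arm([
  [-0.69, 0.4, -0.21, 0, 0, 0.077],
  [-0.69, 0.4, -0.21, 0, 0, 0.077],
  [-0.69, 0.4, -0.21, 0, 0, 0.077],
])

```text
time: 15.75
tool_pos: [0.4541, 0.2001, 0.1525]
tool_rot: [-3.141, 0.001, 1.09]
contact_force: [-0.0, 1.0, -1.4]
opening: 0.0392
grip_force: 12.0
```

Request:
move_arm([
  [-0.57, 0.56, -0.21, 0, 0, 0.077],
  [-0.57, 0.56, -0.21, 0, 0, 0.077],
  [-0.57, 0.56, -0.21, 0, 0, 0.077],
])

```text
time: 16.12
tool_pos: [0.4774, 0.1242, 0.1736]
tool_rot: [-3.141, 0.0, 0.849]
contact_force: [-0.6, -0.7, -2.0]
opening: 0.039
grip_force: 12.0
```

Request:
move_arm([
  [-0.42, 0.68, -0.21, 0, 0, 0.077],
  [-0.42, 0.68, -0.21, 0, 0, 0.077],
  [-0.42, 0.68, -0.21, 0, 0, 0.077],
])

```text
time: 16.5
tool_pos: [0.5007, 0.0479, 0.1947]
tool_rot: [-3.141, 0.0, 0.608]
contact_force: [0.3, -0.1, -2.2]
opening: 0.0388
grip_force: 12.0
```

Request:
move_arm([
  [-0.32, 0.99, 0.3, 0, 0, 0.142],
  [-0.32, 0.99, 0.3, 0, 0, 0.142],
  [-0.32, 0.99, 0.3, 0, 0, 0.142],
  [-0.32, 0.99, 0.3, 0, 0, 0.142],
])

```text
time: 17.0
tool_pos: [0.5303, -0.0505, 0.1641]
tool_rot: [-3.14, 0.002, 0.164]
contact_force: [-0.8, 0.4, -1.1]
opening: 0.0394
grip_force: 12.0
```

```bash
python3 - <<'E'
from h import *
c,f,E=cam("top");P=pts(c,f,E);I=c["image"].astype(int);z=P[...,2]
m=(z>.06)&(z<.095)&(np.hypot(P[...,0]-.5613,P[...,1]+.047)<.066)
print(m.sum(),P[m].mean(0).round(4)); 
b,f2,E2=cam("wrist");Q=pts(b,f2,E2)
m=(Q[...,2]>.055)&(Q[...,2]<.095)&(np.hypot(Q[...,0]-.5613,Q[...,1]+.047)<.062)
print(m.sum(),Q[m].mean(0).round(4))
plan([(.5316,-.0518,.06,.155)])
E
```

```text
0 [nan nan nan]
3669 [ 0.5909 -0.0437  0.0826]
([0.004, 0.007, 0.524, 0, 0, 0.0016], 2)
([0.004, 0.007, 0.524, 0, 0, 0.0016], 2)
--<stdin>:4: RuntimeWarning: Mean of empty slice.
  ret = um.true_divide(
```

Request:
move_arm([
  [0.01, 0.01, 0.3, 0, 0, 0],
  [0.01, 0.01, 0.5, 0, 0, 0],
  [0.01, 0.01, 0.7, 0, 0, 0],
  [0.01, 0.01, 0.8, 0, 0, 0],
  [0.01, 0.01, 0.9, 0, 0, 0],
  [0.01, 0.01, 0.96, 0, 0, 0],
  [0.01, 0.01, 1.0, 0, 0, 0],
  [0.01, 0.01, 1.0, 0, 0, 0],
])

```text
time: 18.1
tool_pos: [0.532, -0.053, 0.0652]
tool_rot: [3.142, -0.0, 0.16]
contact_force: [-0.8, -0.6, -1.1]
opening: 0.0392
grip_force: 12.0
```

Request:
move_arm([
  [0, 0, 0.04, 0, 0, 0],
  [0, 0, 0.07, 0, 0, 0],
  [0, 0, 0.08, 0, 0, 0],
  [0, 0, 0.09, 0, 0, 0],
  [0, 0, 0.095, 0, 0, 0],
  [0, 0, 0.1, 0, 0, 0],
  [0, 0, 0.1, 0, 0, 0],
])

```text
time: 18.98
tool_pos: [0.5321, -0.053, 0.0553]
tool_rot: [3.141, -0.0, 0.16]
contact_force: [0.0, 0.6, -0.8]
opening: 0.0391
grip_force: 12.0
```

Request:
move_arm([
  [0, 0, 0.005, 0, 0, 0],
  [0, 0, 0.01, 0, 0, 0],
  [0, 0, 0.01, 0, 0, 0],
])

```text
time: 19.35
tool_pos: [0.5325, -0.0529, 0.055]
tool_rot: [3.141, -0.001, 0.16]
contact_force: [-1.8, 1.3, 5.8]
opening: 0.0391
grip_force: 12.0
```

Request:
move_arm([
  [0, 0, 0, 0, 0, 0],
  [0, 0, 0, 0, 0, 0],
  [0, 0, 0, 0, 0, 0],
], fingers=0.2)

```text
time: 19.73
tool_pos: [0.5319, -0.053, 0.054]
tool_rot: [3.142, 0.0, 0.16]
contact_force: [0.2, -1.1, -0.6]
opening: 0.055
grip_force: 0.0
```

Request:
move_arm([
  [0, 0, -0.3, 0, 0, 0],
  [0, 0, -0.6, 0, 0, 0],
  [0, 0, -1, 0, 0, 0],
  [0, 0, -1, 0, 0, 0],
])

```text
time: 20.23
tool_pos: [0.5338, -0.0534, 0.1571]
tool_rot: [3.139, -0.006, 0.16]
contact_force: [0.1, -0.7, 0.8]
opening: 0.055
grip_force: 0.0
```

```bash
cat >> h.py <<'E'
def lid(n,zb=0.0):
    c,f,E=cam(n);P=pts(c,f,E);z=P[...,2]-zb;v,u=np.mgrid[:480,:640]
    def big(m):
        k,L,s,_=cv2.connectedComponentsWithStats(cv2.morphologyEx(m.astype(np.uint8),cv2.MORPH_OPEN,np.ones((3,3)))); return L==1+s[1:,4].argmax()
    m=(z>.0025)&(z<.010)&(P[...,1]<-.15)&(P[...,1]>-.5)
    m=big(m);r=cv2.minAreaRect((P[m][:,:2]*1000).astype(np.float32));print(n,"lid",r,np.median(P[m][:,2]))
    h=(z>.038)&(z<.055)&(np.hypot(P[...,0]-r[0][0]/1e3,P[...,1]-r[0][1]/1e3)<.08); h=big(h)
    r=cv2.minAreaRect((P[h][:,:2]*1000).astype(np.float32));print("handle",h.sum(),r,np.median(P[h][:,2]))
    return c
E
python3 - <<'E'
from h import *
lid("top")
plan([(.49,-.17,.2,.1),(.42,-.285,.17,.05)])
E
```

```text
top lid ((440.59283447265625, -331.63470458984375), (209.8869171142578, 162.09478759765625), 0.029263915494084358) 0.005431570548591225
handle 290 ((440.6683349609375, -331.0154724121094), (13.372139930725098, 96.89771270751953), 89.77780151367188) 0.04584815358029937
([-0.304, 0.543, -0.224, 0, 0, 0.0096], 3)
([-0.287, 0.552, -0.224, 0, 0, 0.0096], 3)
--
([-0.406, 0.537, 0.15, 0, 0, 0.008], 3)
([-0.392, 0.547, 0.15, 0, 0, 0.008], 3)
--
```

Request:
move_arm([
  [-0.3, 0.54, -0.22, 0, 0, 0.01],
  [-0.6, 0.98, -0.45, 0, 0, 0.02],
  [-0.6, 0.98, -0.45, 0, 0, 0.02],
  [-0.6, 0.98, -0.45, 0, 0, 0.02],
])

```text
time: 20.78
tool_pos: [0.4879, -0.1588, 0.1979]
tool_rot: [-3.14, 0.002, 0.097]
contact_force: [0.6, -1.1, -0.0]
opening: 0.0556
grip_force: 0.0
```

Request:
move_arm([
  [-0.5, 0.98, 0.1, 0, 0, 0.01],
  [-0.5, 0.98, 0.1, 0, 0, 0.01],
  [-0.5, 0.98, 0.1, 0, 0, 0.01],
  [-0.5, 0.98, 0.1, 0, 0, 0.01],
])

```text
time: 21.28
tool_pos: [0.4485, -0.2601, 0.1883]
tool_rot: [-3.14, 0.001, 0.067]
contact_force: [-0.6, 0.5, -0.0]
opening: 0.0547
grip_force: 0.0
```

Request:
move_arm([
  [-0.4, 0.8, 0, 0, 0, 0.02],
  [-0.4, 0.8, 0, 0, 0, 0.02],
  [-0.4, 0.8, 0, 0, 0, 0.02],
])

```text
time: 21.65
tool_pos: [0.4139, -0.3439, 0.1888]
tool_rot: [-3.141, 0.0, 0.003]
contact_force: [0.8, 0.5, -0.2]
opening: 0.0549
grip_force: 0.0
```

```bash
python3 - <<'E'
from h import *
c=lid("wrist"); save("w4",c["image"]); lid("top")
plan([(.4405,-.3315,.10,0),(.4405,-.3315,.022,0)])
E
```

```text
wrist lid ((438.99267578125, -328.1578369140625), (210.2589111328125, 160.80526733398438), 0.10351480543613434) 0.005730592466276829
handle 2323 ((439.113525390625, -328.15972900390625), (99.28346252441406, 12.11417007446289), 0.006370150949805975) 0.04654903691462037
top lid ((440.4159240722656, -330.32568359375), (160.71182250976562, 209.32388305664062), 89.65413665771484) 0.005430069173372076
handle 273 ((440.67352294921875, -330.712646484375), (12.46225643157959, 96.81462860107422), 89.08236694335938) 0.04577243370400086
([0.262, -0.108, 0.889, 0, 0, 0.0016], 3)
--
([0.0, 0.0, 0.78, 0, 0, -0.0], 3)
--
```

View pics/w4.png

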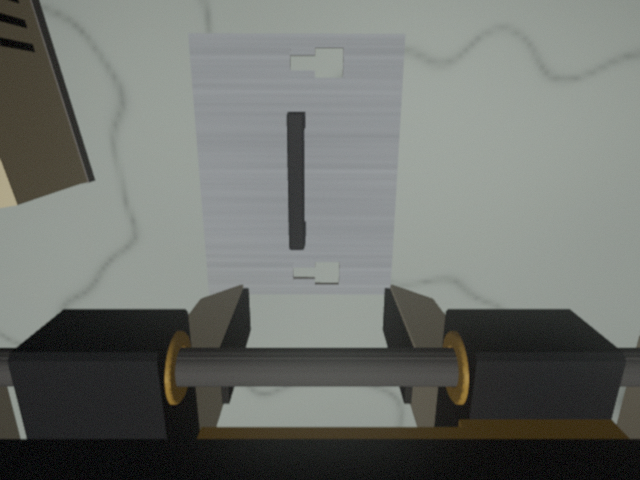

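The lid lies at yaw ≈ 0 with the keyholes' wide ends towards -y (image right), so it's the right way round. I'll refine the mill pose from the stored wrist view before grasping.

```bash
python3 - <<'E'
from h import *
from scipy.optimize import least_squares
d=np.load("w2.npz");P=d["P"];I=d["img"].astype(int);v,u=np.mgrid[:480,:640]
m=(np.hypot(u-314,v-153)<22)&(P[...,2]>.109); print("s1",m.sum(),P[m].mean(0).round(4),cv2.minEnclosingCircle((P[m][:,:2]*1e3).astype(np.float32)))
def circ(q,r0=None):
    s=least_squares(lambda p:np.hypot(q[:,0]-p[0],q[:,1]-p[1])-p[2],[*q.mean(0),.03 if r0 is None else r0],loss="soft_l1",f_scale=.0007); return s.x.round(4)
# switch black plate outer edge: dark pixels connected around, upper part
m=((np.hypot(u-70,v-292)<62)&(I.max(-1)<70)&(v<308)).astype(np.uint8)
cs=max(cv2.findContours(m,cv2.RETR_EXTERNAL,cv2.CHAIN_APPROX_NONE)[0],key=len)[:,0]
cs=cs[(cs[:,1]<300)]; h=cv2.convexHull(cs)[:,0]; h=h[h[:,1]<295]
print("switch outer",circ(P[h[:,1],h[:,0],:2]))
# grey ring outer edge (plate around jar): boundary yellow/grey at deck
yel=(I[...,0]-I[...,2]>25)&(abs(P[...,2]-.1)<.01)
R_=np.hypot(P[...,0]-.5598,P[...,1]+.044);ang=np.arctan2(P[...,1]+.044,P[...,0]-.5598)
q=[]
for a in np.arange(-1.3,1.3,.05):
    s=yel&(abs(ang-a)<.02)&(R_<.12)
    if s.sum()>5: r=np.percentile(R_[s],1); q.append([.5598+r*np.cos(a),-.044+r*np.sin(a)])
print("jar ring",circ(np.array(q),.1))
# deck far edge (x+) and right edge (y-)
e=[];g=[]
for c in range(150,480,5):
    rows=np.where((I[:200,c,0]-I[:200,c,2]>25)&(abs(P[:200,c,2]-.1)<.006))[0]
    if len(rows):e.append(P[rows[0],c,:2])
for r in range(60,280,5):
    cc=np.where((I[r,400:,0]-I[r,400:,2]>25)&(abs(P[r,400:,2]-.1)<.006))[0]
    if len(cc):g.append(P[r,400+cc[-1],:2])
for n,x in(("far",e),("right",g)):
    L=cv2.fitLine(np.array(x,np.float32),cv2.DIST_HUBER,0,1e-4,1e-4)[:,0];t=np.array(x)-L[2:];print(n,len(x),np.degrees(np.arctan2(L[1],L[0])).round(2),L[2:].round(4),np.std(t@[-L[1],L[0]]).round(5))
    if n=="far":A=L
    else:B=L
s=np.linalg.solve(np.c_[A[:2],-B[:2]],B[2:]-A[2:]);K=A[2:]+A[:2]*s[0];print("corner",K)
for a in(8.7,8.9,9.1):
    c,sn=np.cos(np.radians(a)),np.sin(np.radians(a));Mt=np.array([[c,-sn],[sn,c]]);C=K-Mt@[.14,-.145];print(a,C.round(4),"home",(C+Mt@[0,-.045]).round(4),"sw",(C+Mt@[0,.1]).round(4),"s1",(C+Mt@[.085,-.045]).round(4))
E
```

```text
s1 760 [ 0.6434 -0.0306  0.1158] ((651.2651977539062, -29.887819290161133), 16.134742736816406)
switch outer [0.5361 0.0994 0.0292]
jar ring [ 0.5596 -0.0436  0.0997]
far 66 -81.02 [ 0.698  -0.0333] 0.00053
right 44 8.88 [ 0.6525 -0.1297] 0.00033
corner [ 0.7117409  -0.12046293]
8.7 [0.5514 0.0017] home [ 0.5582 -0.0428] sw [0.5363 0.1005] s1 [ 0.6422 -0.0299]
8.9 [0.551  0.0011] home [ 0.558  -0.0433] sw [0.5355 0.0999] s1 [ 0.6419 -0.0302]
9.1 [0.5506 0.0006] home [ 0.5577 -0.0439] sw [0.5348 0.0993] s1 [ 0.6416 -0.0304]
```

Request:
move_arm([
  [0.26, -0.15, 0.4, 0, 0, 0],
  [0.26, -0.15, 0.85, 0, 0, 0],
  [0.26, -0.15, 0.85, 0, 0, 0],
], fingers=0.0)

```text
time: 22.12
tool_pos: [0.4388, -0.3255, 0.1016]
tool_rot: [-3.136, 0.005, 0.006]
contact_force: [-0.4, 0.1, 0.2]
opening: 0.0461
grip_force: 0.0
```

Request:
move_arm([
  [0, 0.02, 0.4, 0, 0, 0],
  [0, 0.02, 0.6, 0, 0, 0],
  [0, 0.02, 0.8, 0, 0, 0],
  [0, 0.02, 0.8, 0, 0, 0],
])

```text
time: 22.62
tool_pos: [0.44, -0.3306, 0.0249]
tool_rot: [-3.141, 0.0, 0.004]
contact_force: [-0.1, 0.5, -0.4]
opening: 0.0457
grip_force: 0.0
```

Request:
move_arm([
  [0, 0, 0, 0, 0, 0],
  [0, 0, 0, 0, 0, 0],
  [0, 0, 0, 0, 0, 0],
  [0, 0, 0, 0, 0, 0],
  [0, 0, 0, 0, 0, 0],
], fingers=-0.9, newtons=30)

```text
time: 23.25
tool_pos: [0.4396, -0.3304, 0.0246]
tool_rot: [-3.141, 0.0, 0.003]
contact_force: [0.1, 4.6, 6.2]
opening: 0.0115
grip_force: 30.0
```

Request:
move_arm([
  [0, 0, -0.1, 0, 0, 0],
  [0, 0, -0.3, 0, 0, 0],
  [0, 0, -0.6, 0, 0, 0],
  [0, 0, -1, 0, 0, 0],
  [0, 0, -1, 0, 0, 0],
])

```text
time: 23.88
tool_pos: [0.4408, -0.3326, 0.1269]
tool_rot: [3.137, -0.004, 0.003]
contact_force: [-0.0, -0.8, -5.4]
opening: 0.0114
grip_force: 30.0
```

Request:
move_arm([
  [0, 0, -0.4, 0, 0, 0],
  [0, 0, -0.8, 0, 0, 0],
  [0, 0, -0.8, 0, 0, 0],
  [0, 0, -0.8, 0, 0, 0],
])

```text
time: 24.38
tool_pos: [0.4386, -0.3302, 0.2016]
tool_rot: [-3.139, 0.003, 0.003]
contact_force: [-0.8, 0.5, -6.0]
opening: 0.0118
grip_force: 30.0
```

```bash
python3 - <<'E'
from h import *
o=robot.observe();print(o["tool_pos"],o["tool_rot"],o["opening"])
c=lid("wrist",o["tool_pos"][2]-.0246); save("w5",c["image"])
plan([(.5553,-.0199,.19,.1558)])
E
```

```text
[ 0.43855829 -0.33021274  0.20163296] [-3.13868638e+00  3.09683596e-03  3.26317086e-03] 0.01175640425035911
wrist lid ((482.0489807128906, -329.5483703613281), (121.26602935791016, 161.42568969726562), 0.055710531771183014) 0.18259760012223922
handle 6452 ((459.1934814453125, -330.0030212402344), (46.70503234863281, 47.61233139038086), 47.18882751464844) 0.22344280638087405
([0.295, -0.775, 0.028, 0, 0, -0.0121], 3)
([0.324, -0.763, 0.028, 0, 0, -0.0121], 3)
([0.353, -0.75, 0.028, 0, 0, -0.0121], 3)
([0.381, -0.736, 0.028, 0, 0, -0.0121], 3)
--
```

View pics/w5.png

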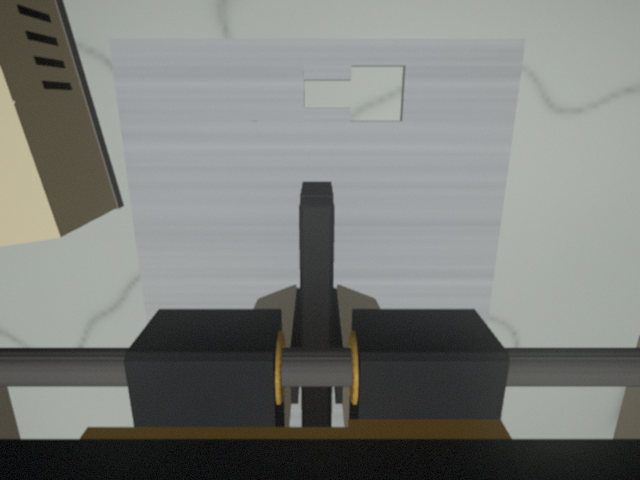

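The lid hangs level and square in the grip, with keyhole 1 at (353,93). Carrying it to the mill.

Request:
move_arm([
  [0.3, -0.78, 0.03, 0, 0, -0.012],
  [0.3, -0.78, 0.03, 0, 0, -0.012],
  [0.3, -0.78, 0.03, 0, 0, -0.012],
])

```text
time: 24.8
tool_pos: [0.4689, -0.2509, 0.1991]
tool_rot: [-3.139, 0.003, 0.044]
contact_force: [-0.4, -1.0, -5.5]
opening: 0.0117
grip_force: 30.0
```

Request:
move_arm([
  [0.32, -0.76, 0.03, 0, 0, -0.012],
  [0.32, -0.76, 0.03, 0, 0, -0.012],
  [0.32, -0.76, 0.03, 0, 0, -0.012],
])

```text
time: 25.18
tool_pos: [0.4979, -0.175, 0.1969]
tool_rot: [-3.141, 0.002, 0.08]
contact_force: [0.6, 0.2, -6.3]
opening: 0.0116
grip_force: 30.0
```

Request:
move_arm([
  [0.35, -0.75, 0.03, 0, 0, -0.012],
  [0.35, -0.75, 0.03, 0, 0, -0.012],
  [0.35, -0.75, 0.03, 0, 0, -0.012],
])

```text
time: 25.55
tool_pos: [0.527, -0.0983, 0.1943]
tool_rot: [-3.142, 0.001, 0.117]
contact_force: [0.5, -0.7, -5.6]
opening: 0.0114
grip_force: 30.0
```

Request:
move_arm([
  [0.38, -0.74, 0.03, 0, 0, -0.012],
  [0.38, -0.74, 0.03, 0, 0, -0.012],
  [0.38, -0.74, 0.03, 0, 0, -0.012],
  [0.38, -0.74, 0.03, 0, 0, -0.012],
])

```text
time: 26.05
tool_pos: [0.5559, -0.0219, 0.1919]
tool_rot: [3.141, 0.001, 0.153]
contact_force: [-0.7, -0.2, -5.9]
opening: 0.012
grip_force: 30.0
```

```bash
python3 - <<'E'
from h import *
c,f,E=cam("wrist"); P=pts(c,f,E); save("w6",c["image"]); np.savez("w6",img=c["image"],P=P)
print(robot.observe()["tool_rot"])
plan([(.5562,-.0198,.145,.1558)])
E
```

```text
[3.14092907e+00 6.54668630e-04 1.52536189e-01]
([0.006, -0.02, 0.47, 0, 0, -0.001], 2)
--
```

View pics/w6.png

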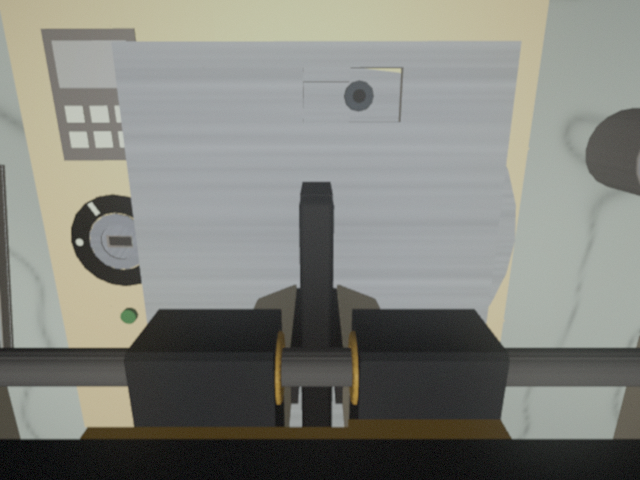

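Screw 1 shows through keyhole 1 at (359,96). The hole's wide part spans columns 351-402 and rows 67-122. I'll work out the offset.

```bash
python3 - <<'E'
from h import *
d=np.load("w6.npz");P=d["P"];I=d["img"].astype(int);v,u=np.mgrid[:480,:640]
m=(np.hypot(u-359,v-96)<17)&(P[...,2]>.108)&(P[...,2]<.125); print("s1",m.sum(),P[m].mean(0).round(4))
pl=(P[...,2]>.15)&(u>110)&(u<530)&(v<290); print("plate z",np.median(P[pl&(v<150)][:,2]),np.median(P[pl&(v>200)][:,2]))
hole=(~pl)&(u>330)&(u<420)&(v>55)&(v<135)
# wide hole extents via plate plane: border pixels on plate just outside
for nm,row in (("L/R",110),):
    w=np.where(hole[row])[0]; a,b=w.min()-1,w.max()+1; print(a,b,P[row,a].round(4),P[row,b].round(4))
w=np.where(hole[:,380])[0]; a,b=w.min()-1,w.max()+1; print(a,b,P[a,380].round(4),P[b,380].round(4))
o=robot.observe();y=o["tool_rot"][2];print(o["tool_pos"],y)
k=o["tool_pos"][:2]+np.array([[np.cos(y),-np.sin(y)],[np.sin(y),np.cos(y)]])@[.085-.0009,-.024+.0005]; print("predicted keyhole1",k)
E
```

```text
s1 713 [ 0.6429 -0.0305  0.1138]
plate z 0.17070955456261994 0.17176378934759556
349 399 [ 0.6348 -0.0223  0.172 ] [ 0.6379 -0.0435  0.166 ]
67 121 [ 0.653  -0.0322  0.1673] [ 0.6324 -0.0361  0.1684]
[ 0.55596586 -0.0219075   0.19203999] 0.15253618878335296
predicted keyhole1 [ 0.64266008 -0.03235604]
```

Request:
move_arm([
  [0.006, -0.016, 0.1, 0, 0, -0.001],
  [0.006, -0.016, 0.2, 0, 0, -0.001],
  [0.006, -0.016, 0.3, 0, 0, -0.001],
  [0.006, -0.016, 0.4, 0, 0, -0.001],
  [0.006, -0.016, 0.46, 0, 0, -0.001],
  [0.006, -0.016, 0.48, 0, 0, -0.001],
  [0.006, -0.016, 0.48, 0, 0, -0.001],
])

```text
time: 26.98
tool_pos: [0.5567, -0.0186, 0.1443]
tool_rot: [3.141, -0.0, 0.157]
contact_force: [-0.3, 0.6, -5.6]
opening: 0.0113
grip_force: 30.0
```

```bash
python3 - <<'E'
from h import *
o=robot.observe();print(o["tool_pos"],o["tool_rot"],o["contact_force"])
E
```

```text
[ 0.55674568 -0.01859925  0.14427901] [ 3.14142934e+00 -2.02893820e-04  1.57306843e-01] [-0.25167422  0.56067852 -5.56447701]
```

Request:
move_arm([
  [-0.006, 0.014, 0, 0, 0, 0],
  [-0.006, 0.014, 0.02, 0, 0, 0],
  [-0.006, 0.014, 0.05, 0, 0, 0],
  [-0.006, 0.014, 0.08, 0, 0, 0],
  [-0.006, 0.014, 0.11, 0, 0, 0],
  [-0.006, 0.014, 0.13, 0, 0, 0],
  [-0.006, 0.014, 0.13, 0, 0, 0],
])

```text
time: 27.85
tool_pos: [0.5562, -0.0201, 0.131]
tool_rot: [-3.142, 0.0, 0.157]
contact_force: [-0.2, -1.1, -4.9]
opening: 0.0115
grip_force: 30.0
```

Request:
move_arm([
  [0, 0, 0.02, 0, 0, 0],
  [0, 0, 0.04, 0, 0, 0],
  [0, 0, 0.05, 0, 0, 0],
  [0, 0, 0.055, 0, 0, 0],
  [0, 0, 0.06, 0, 0, 0],
  [0, 0, 0.06, 0, 0, 0],
])

```text
time: 28.6
tool_pos: [0.5563, -0.0201, 0.1257]
tool_rot: [3.141, -0.0, 0.157]
contact_force: [-3.4, 0.1, 0.5]
opening: 0.0115
grip_force: 30.0
```

Request:
move_arm([
  [0, 0.03, 0, 0, 0, 0],
  [0, 0.06, 0, 0, 0, 0],
  [0, 0.09, 0, 0, 0, 0],
  [0, 0.12, 0, 0, 0, 0],
  [0, 0.12, 0, 0, 0, 0],
])

```text
time: 29.22
tool_pos: [0.5587, -0.0321, 0.1257]
tool_rot: [3.141, -0.001, 0.157]
contact_force: [-0.8, 2.9, 4.4]
opening: 0.0117
grip_force: 30.0
```

Request:
move_arm([
  [0, 0.03, 0, 0, 0, 0],
  [0, 0.06, 0, 0, 0, 0],
  [0, 0.09, 0, 0, 0, 0],
  [0, 0.11, 0, 0, 0, 0],
  [0, 0.12, 0, 0, 0, 0],
  [0, 0.12, 0, 0, 0, 0],
])

```text
time: 29.98
tool_pos: [0.5603, -0.0435, 0.1257]
tool_rot: [-3.141, -0.001, 0.157]
contact_force: [-0.7, 5.0, 4.6]
opening: 0.0112
grip_force: 30.0
```

Request:
move_arm([
  [0, 0.01, 0, 0, 0, 0],
  [0, 0.02, 0, 0, 0, 0],
  [0, 0.03, 0, 0, 0, 0],
  [0, 0.03, 0, 0, 0, 0],
])

```text
time: 30.48
tool_pos: [0.5607, -0.0457, 0.1257]
tool_rot: [-3.14, -0.001, 0.157]
contact_force: [-1.0, 8.4, 4.9]
opening: 0.0117
grip_force: 30.0
```

Request:
move_arm([
  [0, 0.01, 0, 0, 0, 0],
  [0, 0.02, 0, 0, 0, 0],
  [0, 0.02, 0, 0, 0, 0],
])

```text
time: 30.85
tool_pos: [0.5607, -0.046, 0.1257]
tool_rot: [-3.137, -0.001, 0.157]
contact_force: [-1.7, 15.3, 6.1]
opening: 0.0115
grip_force: 30.0
```

Request:
move_arm([
  [0, -0.015, 0, 0, 0, 0],
  [0, -0.015, 0, 0, 0, 0],
])

```text
time: 31.1
tool_pos: [0.5607, -0.046, 0.1257]
tool_rot: [-3.14, -0.001, 0.157]
contact_force: [-1.7, 9.4, 5.5]
opening: 0.0119
grip_force: 30.0
```

Request:
move_arm([
  [0, 0, 0, 0, 0, 0],
  [0, 0, 0, 0, 0, 0],
  [0, 0, 0, 0, 0, 0],
  [0, 0, 0, 0, 0, 0],
], fingers=-0.1)

```text
time: 31.6
tool_pos: [0.5605, -0.0476, 0.1251]
tool_rot: [3.141, 0.0, 0.157]
contact_force: [-0.0, -0.4, -0.6]
opening: 0.0405
grip_force: 0.0
```

Request:
move_arm([
  [0, 0, -0.3, 0, 0, 0],
  [0, 0, -0.6, 0, 0, 0],
  [0, 0, -0.95, 0, 0, 0],
  [0, 0, -0.95, 0, 0, 0],
  [0, 0, -0.95, 0, 0, 0],
])

```text
time: 32.22
tool_pos: [0.5602, -0.0473, 0.2196]
tool_rot: [-3.141, 0.001, 0.157]
contact_force: [-0.9, 0.0, 0.2]
opening: 0.0416
grip_force: 0.0
```

```bash
python3 - <<'E'
from h import *
c,f,E=cam("wrist"); P=pts(c,f,E); save("w7",c["image"]); np.savez("w7",img=c["image"],P=P)
plan([(.6,.14,.22,.75),(.60,.262,.20,.15)])
E
```

```text
([0.344, -0.893, -0.005, 0, 0, -0.0943], 3)
([0.59, -0.754, -0.005, 0, 0, -0.0943], 3)
--
([0.832, -0.893, 0.2, 0, 0, 0.191], 5)
--
```

View pics/w7.png

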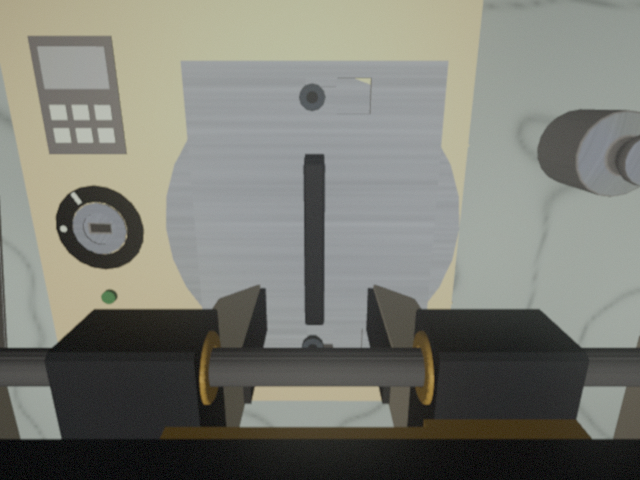

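The lid is home: screw 1 at (312,97) sits at the slot end, well clear of the keyhole's wide part. Switch slot at (100,228). On to the key.

```bash
python3 - <<'E'
from h import *
from scipy.optimize import least_squares
d=np.load("w7.npz");P=d["P"];I=d["img"].astype(int);v,u=np.mgrid[:480,:640]
m=((np.hypot(u-100,v-228)<52)&(I.max(-1)<75)).astype(np.uint8)
cs=max(cv2.findContours(m,cv2.RETR_EXTERNAL,cv2.CHAIN_APPROX_NONE)[0],key=len);h=cv2.convexHull(cs)[:,0];q=P[h[:,1],h[:,0],:2]
s=least_squares(lambda p:np.hypot(q[:,0]-p[0],q[:,1]-p[1])-p[2],[*q.mean(0),.03],loss="soft_l1",f_scale=.0007);print("switch",s.x.round(4))
m=((np.hypot(u-100,v-228)<16)&(I.max(-1)<90));r=cv2.minAreaRect(np.c_[u[m],v[m]].astype(np.float32));print(r)
# slot centre ray to z=.1: use ring pixels' plane fit
f=423.6097
a,b=r[0]; k=(np.hypot(u-a,v-b)<30)&(abs(P[...,2]-.1)<.01)
A=np.c_[u[k],v[k],np.ones(k.sum())];C=np.linalg.lstsq(A,P[k][:,:2],rcond=None)[0];print("slot",np.array([a,b,1])@C)
# lid pose: far-edge & handle
l=(abs(P[...,2]-.146)<.005)&(v<330)&(v>140)&(u>290)&(u<340)&(I.max(-1)<80);print("handle",cv2.minAreaRect((P[l][:,:2]*1e3).astype(np.float32)))
plan([(.58,.07,.22,.8),(.625,.185,.19,1.72)])
E
```

```text
switch [0.5364 0.0995 0.029 ]
((100.5, 227.5), (19.0, 7.0), 0.0)
slot [0.53677338 0.09883702]
handle ((560.3385620117188, -44.763668060302734), (99.65745544433594, 10.986711502075195), 9.173583030700684)
([0.191, -0.563, -0.005, 0, 0, -0.1023], 3)
([0.359, -0.474, -0.005, 0, 0, -0.1023], 3)
--
([0.569, -0.239, 0.15, 0, 0, -0.1464], 4)
([0.616, 0.038, 0.15, 0, 0, -0.1464], 4)
--
```

Request:
move_arm([
  [0.19, -0.56, 0, 0, 0, -0.102],
  [0.19, -0.56, 0, 0, 0, -0.102],
  [0.19, -0.56, 0, 0, 0, -0.102],
], fingers=-0.3)

```text
time: 32.65
tool_pos: [0.57, 0.0115, 0.2189]
tool_rot: [-3.141, 0.002, 0.478]
contact_force: [-0.6, -0.2, -0.4]
opening: 0.0323
grip_force: 0.0
```

Request:
move_arm([
  [0.36, -0.47, 0, 0, 0, -0.102],
  [0.36, -0.47, 0, 0, 0, -0.102],
  [0.36, -0.47, 0, 0, 0, -0.102],
])

```text
time: 33.02
tool_pos: [0.5806, 0.0691, 0.2194]
tool_rot: [-3.141, 0.001, 0.795]
contact_force: [-0.5, 0.0, 0.6]
opening: 0.0324
grip_force: 0.0
```

Request:
move_arm([
  [0.57, -0.24, 0.15, 0, 0, -0.146],
  [0.57, -0.24, 0.15, 0, 0, -0.146],
  [0.57, -0.24, 0.15, 0, 0, -0.146],
  [0.57, -0.24, 0.15, 0, 0, -0.146],
])

```text
time: 33.52
tool_pos: [0.6035, 0.1259, 0.2048]
tool_rot: [-3.141, 0.001, 1.251]
contact_force: [0.6, 0.1, -0.3]
opening: 0.0317
grip_force: 0.0
```

Request:
move_arm([
  [0.62, 0.04, 0.15, 0, 0, -0.146],
  [0.62, 0.04, 0.15, 0, 0, -0.146],
  [0.62, 0.04, 0.15, 0, 0, -0.146],
  [0.62, 0.04, 0.15, 0, 0, -0.146],
  [0.62, 0.04, 0.15, 0, 0, -0.146],
])

```text
time: 34.15
tool_pos: [0.6266, 0.184, 0.1903]
tool_rot: [3.141, 0.0, 1.711]
contact_force: [0.6, -1.2, 0.9]
opening: 0.032
grip_force: 0.0
```

```bash
python3 - <<'E'
from h import *
o=robot.observe();print(o["tool_pos"],o["tool_rot"])
c,f,E=cam("wrist"); P=pts(c,f,E); save("w8",c["image"]); np.savez("w8",img=c["image"],P=P)
def rect(m,n):
    k,L,s,_=cv2.connectedComponentsWithStats(m.astype(np.uint8));m=L==1+s[1:,4].argmax()
    print(n,m.sum(),cv2.minAreaRect((P[m][:,:2]*1e3).astype(np.float32)),np.median(P[m][:,2]))
near=np.hypot(P[...,0]-.6375,P[...,1]-.275)<.06
rect(near&(abs(P[...,2]-.036)<.003),"holder")
rect(near&(P[...,2]>.070)&(P[...,2]<.082),"head top")
rect(near&(P[...,2]>.046)&(P[...,2]<.082),"head")
E
```

```text
[0.6265639  0.18400202 0.19028989] [3.14149145e+00 7.97415107e-05 1.71094182e+00]
holder 5132 ((637.385986328125, 275.5444030761719), (44.243194580078125, 63.86647415161133), 8.158669471740723) 0.03681205163052853
head top 723 ((637.1839599609375, 275.3162841796875), (9.459588050842285, 29.38426399230957), 8.818575859069824) 0.07426679809839098
head 839 ((637.150146484375, 275.2957763671875), (9.803330421447754, 29.32466697692871), 6.453882694244385) 0.07408323872099615
```

View pics/w8.png

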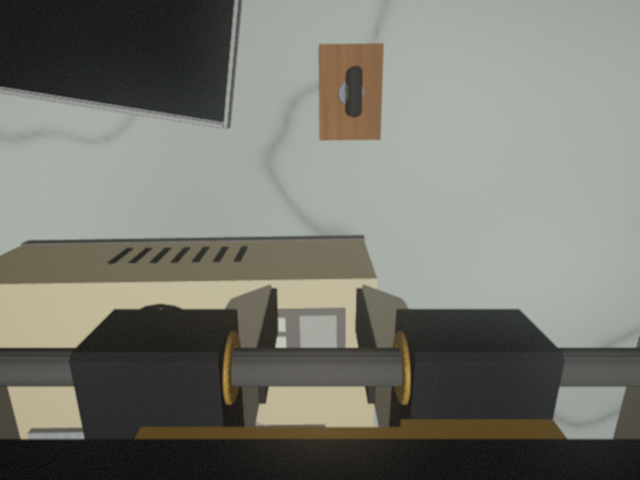

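The key stands in its block at (353,90), with its head along the block's long side. Moving over it and down.

```bash
python3 - <<'E'
from h import *
plan([(.6372,.2753,.115,1.715),(.6372,.2753,.043,1.715)])
E
```

```text
([0.888, 0.234, 0.753, 0, 0, -0.001], 3)
--
([0.0, 0.0, 0.72, 0, 0, -0.0], 3)
--
```

Request:
move_arm([
  [0.89, 0.23, 0, 0, 0, -0.001],
  [0.89, 0.23, 0.4, 0, 0, -0.001],
  [0.89, 0.23, 0.75, 0, 0, -0.001],
  [0.89, 0.23, 0.75, 0, 0, -0.001],
  [0.89, 0.23, 0.75, 0, 0, -0.001],
])

```text
time: 34.83
tool_pos: [0.6374, 0.2757, 0.117]
tool_rot: [3.139, -0.0, 1.717]
contact_force: [0.0, -0.0, 0.5]
opening: 0.032
grip_force: 0.0
```

```bash
python3 - <<'E'
from h import *
plan([(.6372,.2753,.043,1.715)])
E
```

```text
([-0.004, -0.002, 0.74, 0, 0, 0.0007], 3)
--
```

Request:
move_arm([
  [0, 0, 0.3, 0, 0, 0],
  [0, 0, 0.5, 0, 0, 0],
  [0, 0, 0.65, 0, 0, 0],
  [0, 0, 0.73, 0, 0, 0],
  [0, 0, 0.73, 0, 0, 0],
])

```text
time: 35.45
tool_pos: [0.6366, 0.2759, 0.0425]
tool_rot: [3.141, 0.0, 1.718]
contact_force: [-0.2, -0.6, -0.3]
opening: 0.0324
grip_force: 0.0
```

Request:
move_arm([
  [0, 0, 0, 0, 0, 0],
  [0, 0, 0, 0, 0, 0],
  [0, 0, 0, 0, 0, 0],
  [0, 0, 0, 0, 0, 0],
  [0, 0, 0, 0, 0, 0],
], fingers=-1, newtons=30)

```text
time: 36.08
tool_pos: [0.6374, 0.2763, 0.0443]
tool_rot: [3.138, -0.0, 1.719]
contact_force: [-0.8, -0.9, 7.3]
opening: 0.0091
grip_force: 32.3
```

Request:
move_arm([
  [0, 0, -0.1, 0, 0, 0],
  [0, 0, -0.3, 0, 0, 0],
  [0, 0, -0.6, 0, 0, 0],
  [0, 0, -1, 0, 0, 0],
  [0, 0, -1, 0, 0, 0],
])

```text
time: 36.7
tool_pos: [0.6383, 0.2767, 0.147]
tool_rot: [3.134, -0.001, 1.719]
contact_force: [0.8, 0.6, -1.5]
opening: 0.0086
grip_force: 32.3
```

```bash
python3 - <<'E'
from h import *
plan([(.60,.21,.19,1.7266),(.5365,.0993,.165,1.7266)])
E
```

```text
([-0.603, -0.477, -0.43, 0, 0, -0.0025], 3)
--
([-0.995, -0.799, 0.25, 0, 0, -0.0], 4)
--
```

Request:
move_arm([
  [-0.6, -0.48, -0.43, 0, 0, -0.0025],
  [-0.6, -0.48, -0.43, 0, 0, -0.0025],
  [-0.6, -0.48, -0.43, 0, 0, -0.0025],
])

```text
time: 37.08
tool_pos: [0.5976, 0.2085, 0.1862]
tool_rot: [3.141, 0.0, 1.725]
contact_force: [-0.3, -0.3, -0.5]
opening: 0.0089
grip_force: 32.3
```

Request:
move_arm([
  [-0.99, -0.8, 0.1, 0, 0, 0],
  [-0.99, -0.8, 0.1, 0, 0, 0],
  [-0.99, -0.8, 0.15, 0, 0, 0],
  [-0.99, -0.8, 0.15, 0, 0, 0],
  [-0.99, -0.8, 0.15, 0, 0, 0],
])

```text
time: 37.7
tool_pos: [0.5349, 0.1006, 0.17]
tool_rot: [3.141, -0.0, 1.728]
contact_force: [0.0, -1.0, -0.6]
opening: 0.009
grip_force: 32.3
```

```bash
python3 - <<'E'
from h import *
o=robot.observe();print(o["tool_pos"],o["tool_rot"],o["opening"])
c,f,E=cam("wrist"); P=pts(c,f,E); save("w9",cv2.resize(c["image"][260:460,220:420],(600,600))); np.savez("w9",img=c["image"],P=P)
plan([(.5365,.0993,.135,1.7266)])
E
```

```text
[0.53494823 0.10062376 0.16998605] [ 3.14114621e+00 -2.41436916e-04  1.72780205e+00] 0.008964029854324347
([-0.016, 0.014, 0.35, 0, 0, 0.0005], 2)
--
```

View pics/w9.png

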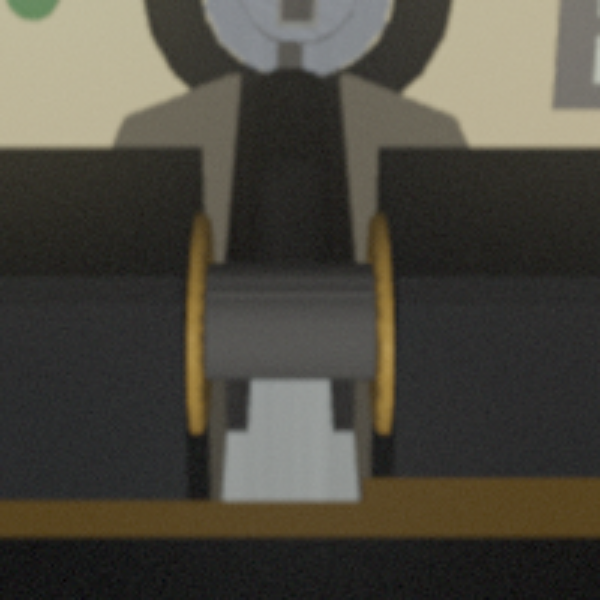

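The key is held between the fingers, with the head's front edge at about (292,70) in the crop. The switch slot is behind it at (297,10). I'll find the key's offset in the tool frame.

```bash
python3 - <<'E'
from h import *
d=np.load("w9.npz");P=d["P"];o=robot.observe()
T=R.from_euler('xyz',o["tool_rot"]).as_matrix();Q=(P-o["tool_pos"])@T
for v in (270,274,278,281,283,285,287,290,295,300,310,320,335): print(v,[Q[v,u].round(4).tolist() for u in (313,317,321)])
I=d["img"][262:290,300:336].mean(-1).astype(int)
E
```

```text
270 [[-0.0104, -0.0025, 0.07], [-0.0098, -0.0002, 0.0684], [-0.0099, 0.0021, 0.0688]]
274 [[0.0049, -0.0021, 0.0268], [0.0051, -0.0002, 0.0264], [-0.0122, 0.0021, 0.0682]]
278 [[0.005, -0.0021, 0.0217], [0.0051, -0.0003, 0.0216], [-0.0145, 0.0021, 0.0679]]
281 [[0.005, -0.0021, 0.0183], [0.0055, -0.0003, 0.0171], [-0.0166, 0.0022, 0.0683]]
283 [[0.0141, -0.0019, -0.0048], [0.0146, -0.0003, -0.0058], [0.0143, 0.0013, -0.0051]]
285 [[0.0141, -0.0019, -0.0067], [0.0142, -0.0003, -0.0069], [0.0137, 0.0013, -0.0057]]
287 [[0.0144, -0.0018, -0.0092], [0.0144, -0.0003, -0.0092], [0.0142, 0.0012, -0.0087]]
290 [[0.0143, -0.0018, -0.0117], [0.0138, -0.0003, -0.0106], [0.0142, 0.0012, -0.0115]]
295 [[0.0143, -0.0018, -0.0161], [0.0142, -0.0003, -0.016], [0.0143, 0.0012, -0.0161]]
300 [[0.0142, -0.0018, -0.0201], [0.0139, -0.0003, -0.0194], [0.0143, 0.0011, -0.0203]]
310 [[0.0144, -0.0017, -0.0283], [0.0144, -0.0003, -0.0283], [0.0142, 0.001, -0.0278]]
320 [[0.0118, -0.0017, -0.0304], [0.0118, -0.0004, -0.0305], [0.0117, 0.001, -0.0303]]
335 [[0.0056, -0.0017, -0.0297], [0.0059, -0.0004, -0.0302], [0.006, 0.001, -0.0303]]
```

```bash
python3 - <<'E'
from h import *
from scipy.optimize import least_squares
d=np.load("w9.npz");P=d["P"];I=d["img"].astype(int);v,u=np.mgrid[:480,:640]
o=robot.observe();T=R.from_euler('xyz',o["tool_rot"]).as_matrix()
m=((abs(P[...,2]-.1)<.006)&(v<285)&(v>140)&(abs(u-318)<80)&(I.max(-1)<75)).astype(np.uint8)
k,L,s,_=cv2.connectedComponentsWithStats(m);m=(L==1+s[1:,4].argmax()).astype(np.uint8)
cs=max(cv2.findContours(m,cv2.RETR_EXTERNAL,cv2.CHAIN_APPROX_NONE)[0],key=len);h=cv2.convexHull(cs)[:,0];h=h[h[:,1]<275];q=P[h[:,1],h[:,0],:2]
s=least_squares(lambda p:np.hypot(q[:,0]-p[0],q[:,1]-p[1])-.029,[*q.mean(0)],loss="soft_l1",f_scale=.0007);print("switch",len(q),s.x.round(4),h[:,1].min(),abs(s.fun).mean())
# barrel slot dark region
sl=(I.max(-1)<95)&(abs(u-318)<12)&(v<268)&(v>235);yy,xx=np.where(sl)
g=sl; print("slot px",xx.min(),xx.max(),yy.min(),yy.max())
k=(abs(P[...,2]-.1)<.004)&(np.hypot(u-318,v-245)<40)
C=np.linalg.lstsq(np.c_[u[k],v[k],np.ones(k.sum())],P[k][:,:2],rcond=None)[0]
print("slot far end",(np.array([(xx.min()+xx.max())/2,yy.min()-.5,1])@C).round(4))
yv=1.7278;print("centre from far end",(np.array([(xx.min()+xx.max())/2,yy.min()-.5,1])@C-.007*np.array([np.cos(yv),np.sin(yv)])).round(4))
print(o["tool_pos"])
E
```

```text
switch 23 [0.536  0.0994] 207 0.00014020181754618923
slot px 315 323 253 265
slot far end [0.5358 0.1014]
centre from far end [0.5369 0.0945]
[0.53487696 0.10062224 0.17004178]
```

Request:
move_arm([
  [-0.005, 0.014, 0.1, 0, 0, 0],
  [-0.005, 0.014, 0.2, 0, 0, 0],
  [-0.005, 0.014, 0.3, 0, 0, 0],
  [-0.005, 0.014, 0.34, 0, 0, 0],
  [-0.005, 0.014, 0.34, 0, 0, 0],
  [-0.005, 0.014, 0.34, 0, 0, 0],
])

```text
time: 38.5
tool_pos: [0.5358, 0.0991, 0.1365]
tool_rot: [3.141, 0.0, 1.726]
contact_force: [-0.8, 0.2, -0.0]
opening: 0.0085
grip_force: 32.3
```

```bash
python3 - <<'E'
from h import *
o=robot.observe();print(o["tool_pos"],o["tool_rot"])
plan([(.5364,.1003,.13,1.7266)])
E
```

```text
[0.53580043 0.09906697 0.13652673] [3.14087222e+00 1.86147301e-04 1.72641560e+00]
([0.011, 0.008, 0.065, 0, 0, -0.0001], 2)
--
```

Request:
move_arm([
  [0.011, 0.008, 0, 0, 0, 0],
  [0.011, 0.008, 0.02, 0, 0, 0],
  [0.011, 0.008, 0.04, 0, 0, 0],
  [0.011, 0.008, 0.06, 0, 0, 0],
  [0.011, 0.008, 0.08, 0, 0, 0],
  [0.011, 0.008, 0.08, 0, 0, 0],
])

```text
time: 39.25
tool_pos: [0.5361, 0.1003, 0.128]
tool_rot: [-3.141, 0.0, 1.727]
contact_force: [0.3, -0.9, -1.2]
opening: 0.0089
grip_force: 32.3
```

The tip is in the slot with no load. Continuing down.

Request:
move_arm([
  [0, 0, 0.02, 0, 0, 0],
  [0, 0, 0.04, 0, 0, 0],
  [0, 0, 0.06, 0, 0, 0],
  [0, 0, 0.06, 0, 0, 0],
])

```text
time: 39.75
tool_pos: [0.536, 0.1003, 0.122]
tool_rot: [-3.141, 0.0, 1.727]
contact_force: [0.8, -0.2, 0.1]
opening: 0.0088
grip_force: 32.3
```

Request:
move_arm([
  [0, 0, 0.02, 0, 0, 0],
  [0, 0, 0.05, 0, 0, 0],
  [0, 0, 0.08, 0, 0, 0],
  [0, 0, 0.11, 0, 0, 0],
  [0, 0, 0.12, 0, 0, 0],
  [0, 0, 0.13, 0, 0, 0],
  [0, 0, 0.135, 0, 0, 0],
  [0, 0, 0.135, 0, 0, 0],
])

```text
time: 40.75
tool_pos: [0.5362, 0.1003, 0.1087]
tool_rot: [3.142, 0.0, 1.726]
contact_force: [0.9, -0.6, -0.5]
opening: 0.0086
grip_force: 32.3
```

Request:
move_arm([
  [0, 0, 0.005, 0, 0, 0],
  [0, 0, 0.01, 0, 0, 0],
  [0, 0, 0.015, 0, 0, 0],
  [0, 0, 0.015, 0, 0, 0],
])

```text
time: 41.25
tool_pos: [0.5363, 0.1003, 0.1082]
tool_rot: [3.141, 0.0, 1.727]
contact_force: [-3.2, 0.3, 6.9]
opening: 0.0088
grip_force: 32.7
```

Request:
move_arm([
  [0, 0, -0.01, 0, 0, 0],
  [-0.001, 0.001, -0.01, 0, 0, 0.04],
  [-0.001, 0.002, -0.01, 0, 0, 0.08],
  [-0.002, 0.003, -0.01, 0, 0, 0.12],
  [-0.003, 0.004, -0.01, 0, 0, 0.16],
  [-0.004, 0.005, -0.01, 0, 0, 0.2],
  [-0.005, 0.005, -0.01, 0, 0, 0.24],
  [-0.006, 0.006, -0.01, 0, 0, 0.28],
  [-0.007, 0.006, -0.01, 0, 0, 0.32],
  [-0.008, 0.006, -0.01, 0, 0, 0.36],
  [-0.009, 0.006, -0.01, 0, 0, 0.4],
  [-0.009, 0.006, -0.01, 0, 0, 0.4],
])

```text
time: 42.75
tool_pos: [0.5378, 0.0992, 0.1083]
tool_rot: [3.14, -0.002, 0.471]
contact_force: [3.9, -1.7, -1.9]
opening: 0.009
grip_force: 32.3
```

```bash
python3 - <<'E'
from h import *
o=robot.observe();print(o["tool_pos"],o["tool_rot"],o["contact_force"],o["torque"])
E
```

```text
[0.53783667 0.0992204  0.10828902] [ 3.14022945e+00 -1.58886305e-03  4.71003651e-01] [ 3.917316   -1.69765843 -1.88292691] [-0.33111237 -0.72323356  0.03822296]
```

Request:
move_arm([
  [0, 0, 0, 0, 0, 0.01],
  [0, 0, 0, 0, 0, 0.02],
  [0, 0, 0, 0, 0, 0.03],
  [0, 0, 0, 0, 0, 0.03],
])

```text
time: 43.25
tool_pos: [0.5377, 0.099, 0.1083]
tool_rot: [3.14, -0.001, 0.376]
contact_force: [4.4, -3.2, -2.3]
opening: 0.0089
grip_force: 32.4
```

```bash
python3 - <<'E'
from h import *
o=robot.observe();print(o["tool_pos"],o["tool_rot"],o["contact_force"],o["torque"])
E
```

```text
[0.53769593 0.09897576 0.10826898] [ 3.13996915e+00 -1.21983940e-03  3.76489000e-01] [ 4.43590397 -3.18793457 -2.34911062] [-0.63127527 -0.93040687  0.25639664]
```

The torque rose at the end, so the barrel is at its stop. I'll ease back within the play, press lightly, release and retreat.

Request:
move_arm([
  [0, 0, 0.005, 0, 0, -0.01],
  [0, 0, 0.01, 0, 0, -0.02],
  [0, 0, 0.015, 0, 0, -0.02],
  [0, 0, 0.015, 0, 0, -0.02],
])

```text
time: 43.75
tool_pos: [0.5378, 0.0992, 0.1082]
tool_rot: [3.14, -0.002, 0.44]
contact_force: [0.8, -3.6, 9.2]
opening: 0.0091
grip_force: 33.0
```

Request:
move_arm([
  [0, 0, 0, 0, 0, 0],
  [0, 0, 0, 0, 0, 0],
  [0, 0, 0, 0, 0, 0],
  [0, 0, 0, 0, 0, 0],
], fingers=-0.3)

```text
time: 44.25
tool_pos: [0.5362, 0.0996, 0.1062]
tool_rot: [-3.141, 0.002, 0.439]
contact_force: [0.7, 0.3, 0.2]
opening: 0.0318
grip_force: 0.0
```

Request:
move_arm([
  [0, 0, -0.2, 0, 0, 0],
  [0, 0, -0.5, 0, 0, 0],
  [0, 0, -1, 0, 0, 0],
  [0, 0, -1, 0, 0, 0],
])

```text
time: 44.75
tool_pos: [0.5387, 0.0996, 0.2103]
tool_rot: [3.139, -0.007, 0.439]
contact_force: [0.0, -0.3, 0.4]
opening: 0.0323
grip_force: 0.0
```

Request:
move_arm([
  [-1, 0, -0.2, 0, 0, 0],
  [-1, 0, -0.2, 0, 0, 0],
  [-1, 0, -0.2, 0, 0, 0],
  [-1, 0, -0.2, 0, 0, 0],
])

```text
time: 45.25
tool_pos: [0.4466, 0.0572, 0.2262]
tool_rot: [-3.141, 0.0, 0.438]
contact_force: [1.2, -0.1, -0.7]
opening: 0.032
grip_force: 0.0
```

```bash
python3 - <<'E'
from h import *
c,f,E=cam("wrist"); P=pts(c,f,E); save("w10",c["image"])
near=np.hypot(P[...,0]-.5362,P[...,1]-.0994)<.035
m=near&(P[...,2]>.125)&(P[...,2]<.15)
k,L,s,_=cv2.connectedComponentsWithStats(m.astype(np.uint8));m=L==1+s[1:,4].argmax()
print("head",m.sum(),cv2.minAreaRect((P[m][:,:2]*1e3).astype(np.float32)),P[m][:,2].max(),np.median(P[m][:,2]))
E
```

```text
head 940 ((535.7848510742188, 98.86921691894531), (29.857248306274414, 9.546429634094238), 29.486083984375) 0.14084325379232984 0.13818132016046605
```

View pics/w10.png

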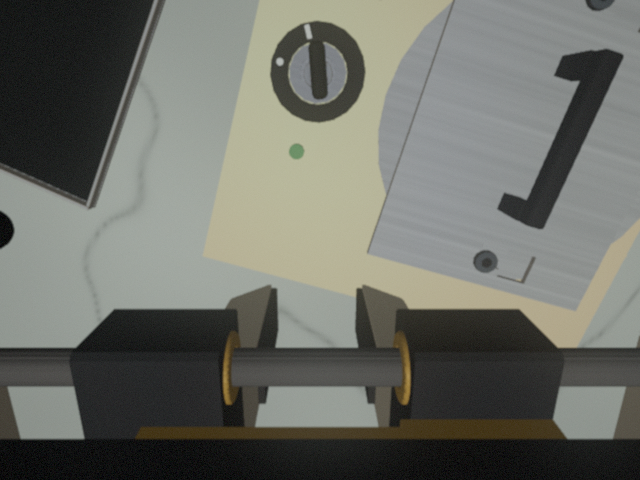

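The key sits fully in: its head top is at z 0.138, it has turned 69° (the 60° stop plus play), and it points at the bar (307,30). The lid is locked, with the screw at (485,261) at its slot end. Handing in.

```bash
python3 -c "
from cell import robot
print(robot.hand_in())"
```

```text
the job is handed in; nothing more can be done
None
```

I handed the job in: both grinding balls are set down in the jar, the lid is locked fully home under the screws, and the key is fully in the switch, turned to on and left there; I didn't re-check the weight, bottle and pans at the end, and the hand-in returned no verdict.

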